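Draw down the cover of a pressure filter holder

TASK

The membrane is in the steel filter holder and its cover is resting on the gasket under four loose wing nuts. Tighten the nuts clockwise, about half a turn each and crosswise (after a nut, do the one opposite, then the other pair), until the cover is drawn down level, metal to metal on the base all round, and every nut is snug. Go by feel and stop as soon as a nut firms up, since an overtightened nut spoils the holder, and leave everything else on the bench where it stands.

Things in the scene. Friction and masses are not known exactly. Their poses are not given: they have to be found in the camera images.
- holder: Pressure filter holder for 142 mm membranes, fixed to the bench: round stainless base 200 mm across on three short legs, its top face (the rim) 66 mm above the bench. Origin: on the bench under its middle; z up; four upright studs stand at 45, 135, 225 and 315 degrees from its x axis, 84 mm from its middle (119 mm between neighbours).
- cover: Round steel cover, 200 mm across, 14 mm thick, on the studs, with a hose inlet in the middle (foot 60 mm wide, 36 mm tall over the cover) and a bleed valve (20 mm tall, 50 mm out on its +x side). Origin: middle of its underside; z up. It rests on a soft gasket, 1.8 mm above the rim; pulled home it lies on the rim, origin at 66 mm. Only the nuts push it down; the gasket pushes back 12 N per mm.
- nut1: Black plastic wing nut on the stud at the holder's +x +y corner. Hub 14 mm tall, 23 mm wide at its foot and 18 mm at its top; above it, 14 to 42 mm over the origin, a flat upright wing 46 mm long, 10 mm thick (solid to 29 mm, then two ears with a 14 mm notch between). Origin: middle of the hub's underside, on the stud's axis; x along the wing, z up. Nuts 2, 3, 4 are the same.
- nut2: Wing nut as nut1, on the stud at the holder's -x +y corner; it faces nut4. All four: clockwise from above drives a nut down, 6 mm a turn; it stays where it is left. They start loose, undersides 82.0 to 83.4 mm above the bench (exact height unknown), and are home, on the seated cover, at 80 mm: 2.0 to 3.6 rad on, different for each nut and each run.
- nut3: Wing nut as nut1, on the stud at the holder's -x -y corner; it faces nut1. All four: turning takes 0.03 to 0.06 N m while loose and up to 0.13 N m while the gasket is squashed; once the cover is metal to metal under the nut the torque climbs by about 1 N m per rad.
- nut4: Wing nut as nut1, on the stud at the holder's +x -y corner; it faces nut2. All four: a nut is snug at a torque of about 0.15 to 0.3 N m past metal to metal; at 0.4 N m it is overtightened. Tightening the other nuts takes a little load off it, so do not stop at the lower end.
- pot1: Sample pot with blue screw lid, 70 mm across, 75 mm tall. Bystander. Origin: underside, middle.
- pot2: Sample pot with blue screw lid, 70 mm across, 75 mm tall. Bystander. Origin: underside, middle.
- beaker: Glass beaker, 68 mm across, 85 mm tall. Bystander. Origin: underside, middle.
- pe_bottle: White plastic bottle, 96 mm across, 170 mm tall. Bystander. Origin: underside, middle.
- jar: Small clear jar with white lid, 50 mm across, 28 mm tall, near the holder. Bystander. Origin: underside, middle.
- dish: Clear flat membrane dish, 94 mm across, 16 mm tall, near the holder. Bystander. Origin: underside, middle.
- spanner: Steel spanner lying flat, 190 mm long (not needed: these are hand nuts). Bystander. Origin: underside, middle.
- spare_gasket: Spare orange gasket ring lying flat, 142 mm across, 5 mm thick. Bystander. Origin: underside, middle.

How it is judged:
By the outcome, as a careful person would: the job done as asked, in the order asked, and still so for the second after the job is handed in, with the robot touching nothing.
It also fails if it takes over 72 s, if anything falls off the work surface, if the arm or the gripper's body presses on something with over 40 N, if the wrist force passes 120 N, or if a joint passes its speed limit or range.

ROBOT

A 7-joint arm with a two-finger parallel gripper is mounted at the origin on the work surface. World frame = base frame: x ahead of the robot, y to its left, z up, the work surface at z = 0. Lengths are in m, angles in rad, forces in N, time in s.
With the tool pointing down it reaches from about 0.425 to 0.875 m from the base axis. Payload 4.7 kg.
Tool frame: the origin (TCP) lies at the very end of the fingers, on their centre line; the grasp point (between the pads) lies ctrl.pinch_z behind it (ctrl.pinch_z is the distance from the TCP to the grasp point, in m); x points along the fingers, y is the direction in which the jaws open and shut, and the axes are right-handed (so a half turn about x gives the same grasp; the last joint's range is limited). The gripper opens to 87 mm and grips with 3 to 60 N. Pads are 19 mm wide; open, the fingers measure 117 mm over their backs; the gripper's body (75 mm by 190 mm) begins 51 mm behind the grasp point.
Start: joints at [-1.274, 0.321, -0.07, 1.45, 0.023, 1.371, -0.057], TCP at [0.181, 0.624, 0.223] pointing down, gripper open.
Joint ranges: [-2.86, 2.86], [-0.3, 2.09], [-1.38, 1.24], [0.06, 2.45], [-1.56, 4.7], [0.09, 2.05], [-2.69, 2.69]. Speed limits (rad/s): [2.57, 2.57, 3.14, 3.14, 3.14, 3.14, 3.14].

INTERFACE

Orientations are given as a rotation vector (axis times angle).
In Python, from bench import get_state, get_image, camera_info, order, ctrl gives the robot as it stands.
- The arm moves only by the tool jog_arm, never from a script. Its arguments are lists of equal length, an entry for each row: "claw": the finger opening in mm, from 0 to 87; "xyz": the shift along the tool's x, y, z in mm, a list of three; "roll": the turn about the tool's x in degrees. In form: {"claw": [claw, ...], "xyz": [[tx, ty, tz], ...], "roll": [roll, ...]}. A call has 1 to 5 rows; each row is the pose to reach, as a shift and turn from the pose measured when the call began, along the tool's axes at that moment; what a row does not reach only later rows make up. A row lasts 1/10 s, in which the tool goes at most 50 mm and 8.59 degrees, less where a joint would pass 70% of its speed; a pose out of reach is approached as far as the arm can. A call with a gripper value outside its range is refused whole. The fingers move at their own pace and stop on an object; "force" is the grip in N (left out, the last holds). Time passes only in rows, so rows that repeat a pose let the fingers close. It gives the time, the measured TCP pose, the force and the opening at its end, in the units of the state.
- get_state(): the state, without advancing time (a new reading comes with each control period).
- get_image(name): name is "side" or "top"; returns (picture, depth): 400x640x3 uint8, red, green, blue; 400x640 float32, m along the optical axis (not along the pixel's ray), 0 where there is no reading.
- camera_info(name): a dict with "intrinsics" (3x3 intrinsics, pixels), "dist" ([k1, k2, p1, p2, k3] as OpenCV has them; the pictures are not rectified), "rvec" (rotation vector, rad) and "tvec" (3), from world to camera coordinates, as OpenCV has them. Camera axes: x right, y down, z forward; pixel columns grow to the right and rows downward; lengths in m; the calibration is good to about 2 mm. A picture is of the moment at which its call begins. camera_info takes no time and is no camera call.
- order.close_job(): hands the job in, once; it reports no verdict.
The state is a dict: "time": time; "joint_positions": joint angles; "qd": joint speeds; "joint_torque": joint torques, N m; "position": TCP position; "tool_rot": TCP orientation; "ft_force": force on the tool from outside, world axes, zero at the start; "torque": the same for the moment, N m; "grip_width": opening from 0.0 (shut) to 1.0 (fully open).
Only numpy, scipy, OpenCV 4.12 (cv2) and the standard library are available. Lean on these libraries where they do the work, as an engineer would, in place of code of your own. Each camera call takes 0.05 s, during which the arm holds its last target. There are 200 camera calls.

## Working session

There is one attempt and no reset: what is moved stays moved. The work goes in short steps, Python scripts to look and compute and a tool call to move; the robot and the scene stay as the last step left them, time stands still between calls to the robot, and variables do not carry over. Pictures are saved under pics/ and viewed, about 8 in all and at most 12, crops included, and the job is handed in when it is done.

Besides the shell and the picture viewer there is one more tool, called after ">>>" by a JSON object that holds its "method" and its "body", one argument or row to a line. jog_arm: Moves the arm, as the interface text tells. Its arguments: {"type":"object","properties":{"claw":{"type":"array"},"xyz":{"type":"array"},"roll":{"type":"array"},"force":{"type":"number"}},"required":["claw","xyz","roll"]}

```bash
mkdir -p pics; ls; python3 - <<'E'
from bench import *
import cv2,numpy as np
print(get_state(), ctrl.pinch_z)
for n in("top","side"):
    im,d=get_image(n); np.savez(f'pics/{n}0.npz',im=im,d=d); cv2.imwrite(f'pics/{n}0.png',im[:,:,::-1])
    c=camera_info(n);print(n,c); R=cv2.Rodrigues(np.array(c['rvec']))[0]; print(-R.T@np.array(c['tvec']).ravel())
a=[cv2.imread(f'pics/{n}0.png') for n in("top","side")]
cv2.imwrite('pics/v1.png',cv2.resize(np.vstack(a),(800*600//1000,600)))
E
```

```text
pics
{'time': 0.0, 'joint_positions': array([-1.27389461,  0.32178118, -0.0700939 ,  1.45169871,  0.022602  ,
        1.37079471, -0.05688707]), 'qd': array([ 0.00110563, -0.00033197,  0.00033761,  0.00063891, -0.00051046,
        0.00010986, -0.00117943]), 'joint_torque': array([-4.07760558e-05, -4.91279840e+01, -4.03664242e-01, -3.12541115e+01,
       -6.38305605e-02,  4.35285643e-02,  2.05840374e-04]), 'position': array([0.18126687, 0.62362592, 0.22147684]), 'tool_rot': array([ 0.22045523,  1.55954637, -0.22342802]), 'ft_force': array([0.82051932, 0.04267794, 0.04527097]), 'torque': array([ 0.01348413, -0.01345849,  0.03795661]), 'grip_width': 1.0044618972040347} 0.0187
top {'intrinsics': array([[399.80582354,   0.        , 326.74377492],
       [  0.        , 399.80582354, 195.04341183],
       [  0.        ,   0.        ,   1.        ]]), 'dist': array([-0.07536096,  0.        ,  0.        ,  0.        ,  0.        ]), 'rvec': array([ 2.18315003, -2.15060235,  0.1114556 ]), 'tvec': array([0.05127309, 0.56235124, 1.34651193])}
[0.41805488 0.0563077  1.39786329]
side {'intrinsics': array([[460.44971896,   0.        , 317.55496664],
       [  0.        , 460.44971896, 191.61074393],
       [  0.        ,   0.        ,   1.        ]]), 'dist': array([0.0446012, 0.       , 0.       , 0.       , 0.       ]), 'rvec': array([ 2.14800883, -0.69373357,  0.34341528]), 'tvec': array([-0.42139405,  0.27341859,  1.18046314])}
[-0.10823517 -0.86139357  0.94451584]
```

View pics/top0.png

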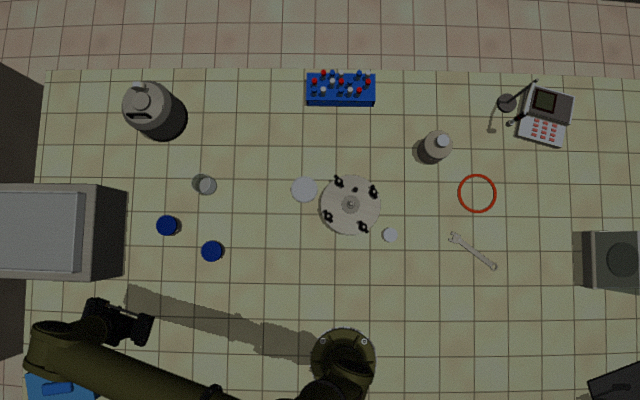

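View pics/side0.png

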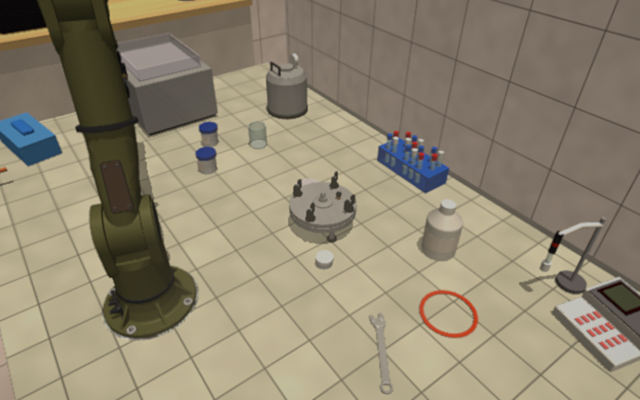

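Top view: the holder is centred at about (350,205). The dark nuts are at (339,181), (374,191), (363,227) and (328,216), and the bleed valve is at about (354,189). Next I'll zoom in and measure.

```bash
cat > h.py <<'E'
import numpy as np,cv2
from bench import *
def cam(n):
    c=camera_info(n);R=cv2.Rodrigues(np.array(c['rvec']))[0];t=np.array(c['tvec']).ravel()
    return c['intrinsics'],c['dist'],R,t
def ray(n,uv):
    K,D,R,t=cam(n);p=cv2.undistortPoints(np.array(uv,float).reshape(-1,1,2),K,D).reshape(-1,2)
    d=np.c_[p,np.ones(len(p))]@R; return -R.T@t,d
def plane(n,uv,z):
    o,d=ray(n,uv);return o+d*((z-o[2])/d[:,2])[:,None]
def tri(uv1,uv2):
    o1,d1=ray('top',[uv1]);o2,d2=ray('side',[uv2]);A=np.c_[d1[0],-d2[0]]
    s=np.linalg.lstsq(A,o2-o1,rcond=None)[0];p,q=o1+s[0]*d1[0],o2+s[1]*d2[0]
    return (p+q)/2,np.linalg.norm(p-q)
E
python3 - <<'E'
from h import *
out=[]
for n,(x0,y0,x1,y1),th in(("top",(312,165,392,243),50),("side",(280,165,365,250),60)):
    im=np.load(f'pics/{n}0.npz')['im'];c=im[y0:y1,x0:x1]
    m=(c.max(2)<th).astype('uint8')
    k,l,s,ce=cv2.connectedComponentsWithStats(m)
    for i in range(1,k):
        if s[i,4]>6: print(n,s[i],(ce[i]+[x0,y0]).round(1))
    print(n)
    out.append(cv2.resize(c[:,:,::-1],(400,400*c.shape[0]//c.shape[1]),interpolation=cv2.INTER_CUBIC))
h=max(o.shape[0] for o in out)
cv2.imwrite('pics/v2.png',np.hstack([cv2.copyMakeBorder(o,0,h-o.shape[0],0,0,0) for o in out]))
E
```

```text
top [22 10 10 13 66] [338.2 181.5]
top [57 20  8 14 71] [372.6 192. ]
top [41 22  5  5 18] [354.9 189.3]
top [11 45 10 13 68] [327.5 215.9]
top [46 56 11 12 65] [362.5 226.6]
top
side [51 13  7 10 40] [333.6 183.3]
side [14 22  7  9 22] [296.  192.2]
side [57 28  3  3  9] [338. 194.]
side [65 31  9 16 65] [348.9 205.1]
side [31 39  3  7 11] [312.5 206.6]
side [27 46  7 10 37] [309.4 216.4]
side
```

View pics/v2.png

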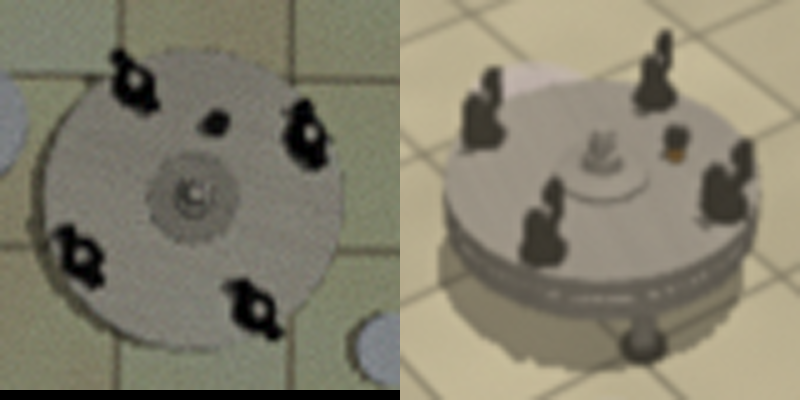

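The crops show all four wings, with the bleed valve up and slightly right, so nut1 is up-left, nut2 down-left, nut3 down-right and nut4 up-right. I'll work out positions and wing angles from these.

```bash
python3 - <<'E'
from h import *
T=np.load('pics/top0.npz');S=np.load('pics/side0.npz')
top={1:(338,181.5),4:(372.6,192),2:(327.5,216),3:(362.5,226.6)}
side={1:(297,190),4:(334,183),2:(309.5,213),3:(349,205)}
side={1:(297,190),4:(335,181),2:(311,212),3:(350,203)}
yy,xx=np.mgrid[:400,:640]
def blob(im,c,r,lo,hi):
    g=im.max(2).astype(float);w=np.clip((hi-g)/(hi-lo),0,1)*((xx-c[0])**2+(yy-c[1])**2<r*r)
    p=np.array([(w*xx).sum(),(w*yy).sum()])/w.sum();return p,w
P={}
for k in top:
    pt,w=blob(T['im'],top[k],10,40,85)
    i=w>0.3; X=plane('top',np.c_[xx[i],yy[i]],.112)[:,:2];ww=w[i]
    m=(X*ww[:,None]).sum(0)/ww.sum();C=np.cov((X-m).T,aweights=ww);ev,V=np.linalg.eigh(C)
    a=np.degrees(np.arctan2(V[1,1],V[0,1]))%180
    # wing tips along PCA axis
    pr=(X-m)@V[:,1]
    P[k]=m
    # top-most wing point in side view
    ps,ws=blob(S['im'],side[k],13,60,95)
    p,e=tri(pt,ps)
    d=T['d'][int(pt[1])-3:int(pt[1])+4,int(pt[0])-3:int(pt[0])+4]
    print(k,'px',pt.round(1),'xy@.112',m.round(4),'ang',a.round(1),'sd',np.sqrt(ev).round(4),'ext',pr.min().round(4),pr.max().round(4),'tri',p.round(4),e.round(4),'side',ps.round(1),ws.sum().round(),'depth z',(1.398-d.min()).round(3),'R',np.hypot(*m).round(3))
c=sum(P.values())/4;print('centre',c)
for k in P:
    v=P[k]-c;print(k,np.hypot(*v).round(4),np.degrees(np.arctan2(v[1],v[0])).round(1))
print('valve',plane('top',[(354.9,189.3)],.098))
for n,uv in(('jar',(390,235)),('dish',(304,189)),('bottle',(441,140))):print(n,plane('top',[uv],.02 if n!='bottle' else .17))
E
```

```text
1 px [337.9 181.4] xy@.112 [0.5978 0.0237] ang 38.1 sd [0.0072 0.0121] ext -0.0246 0.0223 tri [0.5489 0.0494 0.0883] 0.1157 side [297.3 189.5] 80.0 depth z 1.398 R 0.598
4 px [372.6 191.9] xy@.112 [ 0.5654 -0.0888] ang 12.6 sd [0.0066 0.012 ] ext -0.023 0.0211 tri [ 0.5436 -0.0724  0.1801] 0.0324 side [334.2 182.7] 73.0 depth z 1.398 R 0.572
2 px [326.7 216.1] xy@.112 [0.4854 0.0577] ang 44.0 sd [0.0075 0.0126] ext -0.0293 0.0235 tri [ 0.5057  0.0493 -0.0056] 0.0354 side [310.2 214. ] 95.0 depth z 0.126 R 0.489
3 px [362.3 226.5] xy@.112 [ 0.4528 -0.0562] ang 37.4 sd [0.0063 0.0118] ext -0.0225 0.0229 tri [ 0.4959 -0.0883  0.129 ] 0.1095 side [349.1 204.7] 108.0 depth z 1.398 R 0.456
centre [ 0.52534778 -0.01588959]
1 0.0826 28.7
4 0.0832 -61.2
2 0.0838 118.5
3 0.083 -150.9
valve [[ 0.5746204  -0.03237517  0.098     ]]
jar [[ 0.42766065 -0.15978347  0.02      ]]
dish [[0.58241812 0.13900846 0.02      ]]
bottle [[ 0.72688923 -0.29867668  0.17      ]]
```

```bash
python3 - <<'E'
from h import *
S=np.load('pics/side0.npz')['im'];T=np.load('pics/top0.npz');d=T['d']
top={1:(337.9,181.4),4:(372.6,191.9),2:(326.7,216.1),3:(362.3,226.5)}
side={1:(335,181),4:(350,204),3:(311,212),2:(297,190)}
yy,xx=np.mgrid[:400,:640];g=S.max(2).astype(float)
for k in top:
    w=np.clip((95-g)/35,0,1)*((xx-side[k][0])**2+(yy-side[k][1])**2<12**2)
    i=w>.4;top_px=(xx[i][yy[i].argmin()],yy[i].min());bot=yy[i].max()
    ps=(w*xx).sum()/w.sum(),(w*yy).sum()/w.sum()
    p,e=tri(top[k],ps);q=[int(v) for v in top[k]]
    dd=d[q[1]-5:q[1]+6,q[0]-5:q[0]+6];dd=dd[dd>0]
    v,u=np.mgrid[q[1]-6:q[1]+7,q[0]-6:q[0]+7]; 
    print(k,'tri',p.round(4),'gap',e.round(4),np.round(ps,1),top_px,bot,'depths',np.sort(dd)[:3].round(3),np.median(dd).round(3))
K,D,R,t=cam('top');print(R.round(3))
s=get_state();Rr=cv2.Rodrigues(s['tool_rot'])[0];print(Rr.round(3))
# roll from current jaw axis to lie perpendicular to wing
for k,a in{1:38.1,2:44,3:37.4,4:12.6}.items():
    j=np.degrees(np.arctan2(Rr[1,1],Rr[0,1]));print(k,'jaw now',j.round(1),'want jaw',a+90,'roll(+=cw)',((j-a-90+90)%180-90).round(1))
E
```

```text
1 tri [0.5999 0.0238 0.0952] gap 0.0008 [334.  182.3] (np.int64(336), np.int64(172)) 192 depths [1.279 1.28  1.28 ] 1.321
4 tri [ 0.5668 -0.0904  0.0984] gap 0.0001 [349.2 204.7] (np.int64(352), np.int64(195)) 211 depths [1.278 1.278 1.28 ] 1.318
2 tri [0.4861 0.0583 0.0964] gap 0.0012 [297.3 189.5] (np.int64(299), np.int64(180)) 196 depths [1.27 1.27 1.27] 1.311
3 tri [ 0.4532 -0.0573  0.0973] gap 0.0005 [310.2 214. ] (np.int64(312), np.int64(203)) 221 depths [1.262 1.263 1.267] 1.304
[[ 0.015 -1.    -0.001]
 [-0.994 -0.015 -0.104]
 [ 0.104  0.002 -0.995]]
[[-0.     0.279  0.96 ]
 [-0.002  0.96  -0.279]
 [-1.    -0.002  0.   ]]
1 jaw now 73.8 want jaw 128.1 roll(+=cw) -54.3
2 jaw now 73.8 want jaw 134 roll(+=cw) -60.2
3 jaw now 73.8 want jaw 127.4 roll(+=cw) -53.6
4 jaw now 73.8 want jaw 102.6 roll(+=cw) -28.8
```

>>> {"method": "jog_arm", "body": {
  "claw": [32, 32, 32, 32, 32],
  "xyz": [
    [60, -458, 569],
    [60, -458, 569],
    [60, -458, 569],
    [60, -458, 569],
    [60, -458, 569]
  ],
  "roll": [-54, -54, -54, -54, -54],
  "force": 30
}}

```text
time: 0.6
position: [0.3206, 0.4245, 0.2022]
tool_rot: [-0.353, 1.543, 0.35]
ft_force: [0.8, 0.3, -0.0]
grip_width: 0.633
```

```bash
cat >> h.py <<'E'
NUT={1:(.5998,.0243),2:(.4857,.0580),3:(.4528,-.0568),4:(.5665,-.0898)}
def go(xy,z,jaw=None):
    s=get_state();R=cv2.Rodrigues(s['tool_rot'])[0];p=s['position']
    j=np.degrees(np.arctan2(R[1,1],R[0,1]))
    print('t',round(s['time'],2),'pos',p.round(4),'tilt',R[:,0].round(3),'jaw',j.round(1),'q7',np.degrees(s['joint_positions'][6]).round(1),'grip',round(s['grip_width']*87,1))
    print('F',s['ft_force'].round(2),'M',s['torque'].round(3),'jt7',s['joint_torque'][6].round(3))
    if xy is not None:
        print('shift mm',(R.T@(np.r_[xy,z]-p)*1000).round(1),'roll',None if jaw is None else round(j-jaw,1))
E
python3 -c "
from h import *
go(NUT[1],.16,128)"
```

```text
t 0.6 pos [0.3206 0.4245 0.2022] tilt [-0.001 -0.002 -1.   ] jaw 115.7 q7 59.8 grip 55.1
F [ 0.82  0.31 -0.02] M [ 0.107 -0.028  0.049] jt7 -2.301
shift mm [  42.8 -481.6   78.1] roll -12.3
```

>>> {"method": "jog_arm", "body": {
  "claw": [32, 32, 32, 32, 32],
  "xyz": [
    [43, -482, 78],
    [43, -482, 78],
    [43, -482, 78],
    [43, -482, 78],
    [43, -482, 78]
  ],
  "roll": [-12, -12, -12, -12, -12]
}}

```text
time: 1.1
position: [0.4601, 0.224, 0.181]
tool_rot: [-0.516, 1.51, 0.514]
ft_force: [1.3, 1.0, 0.4]
grip_width: 0.373
```

```bash
python3 -c "
from h import *
go(NUT[1],.16,128)"
```

```text
t 1.1 pos [0.4601 0.224  0.181 ] tilt [-0.001 -0.002 -1.   ] jaw 127.7 q7 99.3 grip 32.4
F [1.33 0.96 0.35] M [ 0.119 -0.036  0.016] jt7 -1.078
shift mm [  21.3 -243.4  -11.6] roll -0.3
```

>>> {"method": "jog_arm", "body": {
  "claw": [32, 32, 32, 32, 32],
  "xyz": [
    [21, -243, -12],
    [21, -243, -12],
    [21, -243, -12],
    [21, -243, -12],
    [21, -243, -12]
  ],
  "roll": [0, 0, 0, 0, 0]
}}

```text
time: 1.6
position: [0.6, 0.0221, 0.1599]
tool_rot: [-0.516, 1.51, 0.514]
ft_force: [0.9, 0.2, 0.5]
grip_width: 0.365
```

```bash
python3 -c "
from h import *
go(NUT[1],.101,128)"
```

```text
t 1.6 pos [0.6    0.0221 0.1599] tilt [-0.001 -0.002 -1.   ] jaw 127.7 q7 127.8 grip 31.8
F [0.86 0.2  0.46] M [0.047 0.023 0.003] jt7 -0.857
shift mm [58.9  1.9  1.3] roll -0.3
```

>>> {"method": "jog_arm", "body": {
  "claw": [32, 32, 32, 32],
  "xyz": [
    [35, 2, 1],
    [59, 2, 1],
    [59, 2, 1],
    [59, 2, 1]
  ],
  "roll": [0, 0, 0, 0]
}}

```text
time: 2.0
position: [0.5992, 0.0243, 0.1008]
tool_rot: [-0.516, 1.511, 0.514]
ft_force: [0.1, -0.6, 0.2]
grip_width: 0.37
```

```bash
python3 -c "
from h import *
go(NUT[1],.101,128)
out=[]
for n,(x0,y0,x1,y1) in(('top',(300,150,380,230)),('side',(290,140,380,230))):
    im,d=get_image(n);out.append(cv2.resize(im[y0:y1,x0:x1,::-1],(400,400),interpolation=cv2.INTER_CUBIC))
cv2.imwrite('pics/v3.png',np.hstack(out))
go(NUT[1],.101,128)"
```

```text
t 2.0 pos [0.5992 0.0243 0.1008] tilt [-0.002 -0.002 -1.   ] jaw 127.7 q7 128.5 grip 32.2
F [ 0.09 -0.58  0.16] M [ 0.063 -0.006  0.039] jt7 0.002
shift mm [-0.2 -0.4  0.5] roll -0.3
t 2.1 pos [0.6005 0.0246 0.1025] tilt [ 0.002 -0.002 -1.   ] jaw 127.7 q7 128.6 grip 31.9
F [ 0.36 -0.65  0.3 ] M [0.054 0.065 0.054] jt7 -0.002
shift mm [ 1.5  0.3 -0.7] roll -0.3
```

View pics/v3.png

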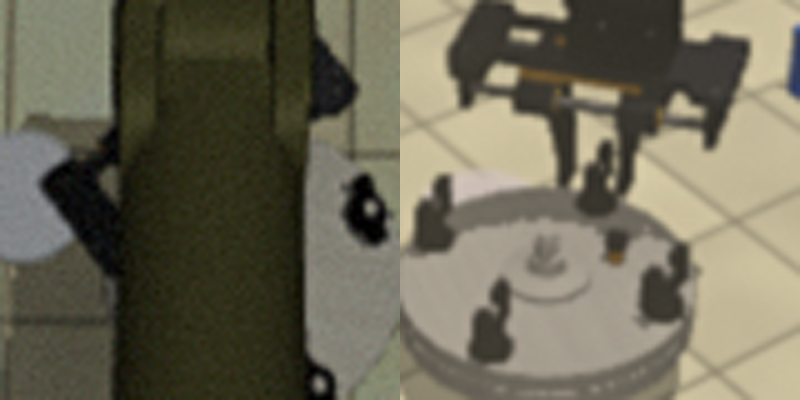

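Side crop: nut1's wing stands between the open fingers, at about (600,180) in the crop. I'll close on it.

>>> {"method": "jog_arm", "body": {
  "claw": [8, 8, 8, 8, 8],
  "xyz": [
    [0, 0, 0],
    [0, 0, 0],
    [0, 0, 0],
    [0, 0, 0],
    [0, 0, 0]
  ],
  "roll": [0, 0, 0, 0, 0],
  "force": 25
}}

```text
time: 2.6
position: [0.6013, 0.0241, 0.1031]
tool_rot: [-0.517, 1.506, 0.512]
ft_force: [0.9, -1.0, 1.6]
grip_width: 0.106
```

```bash
python3 -c "
from h import *
go(None,0)"
```

```text
t 2.6 pos [0.6013 0.0241 0.1031] tilt [ 0.003 -0.002 -1.   ] jaw 127.7 q7 128.5 grip 9.2
F [ 0.94 -0.98  1.61] M [-0.208 -0.243 -0.011] jt7 0.037
```

>>> {"method": "jog_arm", "body": {
  "claw": [8, 8, 8, 8, 8],
  "xyz": [
    [0.2, 0, 0],
    [0.3, 0, 0],
    [0.5, 0, 0],
    [0.6, 0, 0],
    [0.7, 0, 0]
  ],
  "roll": [8, 16, 24, 32, 40]
}}

```text
time: 3.1
position: [0.6012, 0.0242, 0.1025]
tool_rot: [0.035, 1.567, -0.037]
ft_force: [0.7, 0.3, 0.9]
grip_width: 0.115
```

```bash
python3 -c "
from h import *
go(None,0)"
```

```text
t 3.1 pos [0.6012 0.0242 0.1025] tilt [ 0.003 -0.002 -1.   ] jaw 87.4 q7 90.0 grip 10.0
F [0.69 0.28 0.85] M [ 0.027 -0.006  0.001] jt7 1.345
```

>>> {"method": "jog_arm", "body": {
  "claw": [8, 8, 8, 8, 8],
  "xyz": [
    [0.2, 0, 0],
    [0.3, 0, 0],
    [0.5, 0, 0],
    [0.6, 0, 0],
    [0.7, 0, 0]
  ],
  "roll": [8, 16, 24, 32, 40]
}}

```text
time: 3.6
position: [0.6013, 0.0245, 0.1018]
tool_rot: [0.586, 1.486, -0.586]
ft_force: [0.8, -0.0, 0.3]
grip_width: 0.11
```

```bash
python3 -c "
from h import *
go(None,0)"
```

```text
t 3.6 pos [0.6013 0.0245 0.1018] tilt [ 0.003 -0.001 -1.   ] jaw 47.1 q7 51.8 grip 9.6
F [ 0.81 -0.02  0.27] M [-0.059 -0.154  0.033] jt7 1.332
```

>>> {"method": "jog_arm", "body": {
  "claw": [8, 8, 8, 8, 8],
  "xyz": [
    [0.2, 0, 0],
    [0.3, 0, 0],
    [0.5, 0, 0],
    [0.5, 0, 0],
    [0.5, 0, 0]
  ],
  "roll": [8, 16, 24, 30, 30]
}}

```text
time: 4.1
position: [0.6015, 0.0246, 0.1013]
tool_rot: [0.987, 1.331, -0.986]
ft_force: [0.9, -0.8, 1.1]
grip_width: 0.115
```

```bash
python3 -c "
from h import *
go(None,0)"
```

```text
t 4.1 pos [0.6015 0.0246 0.1013] tilt [ 0.004 -0.002 -1.   ] jaw 17.0 q7 23.6 grip 10.0
F [ 0.89 -0.79  1.09] M [-0.214 -0.161 -0.084] jt7 -0.645
```

```bash
cat >> h.py <<'E'
def feel(n=5):
    M=[];J=[];Q=[]
    for i in range(n):
        s=get_state();M.append(np.r_[s['ft_force'],s['torque']]);J.append(s['joint_torque'][6])
        R=cv2.Rodrigues(s['tool_rot'])[0];Q.append(np.degrees(np.arctan2(R[1,1],R[0,1])));get_image('side')
    M=np.array(M);print('t',round(get_state()['time'],2),'Mz',M[:,5].round(3),'mean',M[:,5].mean().round(3),'F',M[:,:3].mean(0).round(2),'jt7',np.round(J,3),'jaw',np.round(Q,1))
E
python3 -c "
from h import *
feel(5)"
```

```text
t 4.35 Mz [-0.084 -0.047 -0.064 -0.019  0.042] mean -0.034 F [ 1.32 -0.61  0.19] jt7 [-0.645 -0.191 -0.009  0.04   0.045] jaw [17.  17.2 17.2 17.2 17.2]
```

>>> {"method": "jog_arm", "body": {
  "claw": [8, 8, 8, 8, 8],
  "xyz": [
    [0.1, 0, 0],
    [0.2, 0, 0],
    [0.3, 0, 0],
    [0.3, 0, 0],
    [0.3, 0, 0]
  ],
  "roll": [5, 10, 15, 15, 15]
}}

```text
time: 4.85
position: [0.6016, 0.0246, 0.1011]
tool_rot: [1.181, 1.224, -1.178]
ft_force: [1.0, -0.0, -0.4]
grip_width: 0.115
```

```bash
python3 -c "
from h import *
feel(3)"
```

```text
t 5.0 Mz [-0.056 -0.064 -0.04 ] mean -0.053 F [1.31 0.01 0.18] jt7 [0.009 0.046 0.047] jaw [2.3 2.3 2.2]
```

>>> {"method": "jog_arm", "body": {
  "claw": [8, 8, 8, 8, 8],
  "xyz": [
    [0.1, 0, 0],
    [0.2, 0, 0],
    [0.3, 0, 0],
    [0.3, 0, 0],
    [0.3, 0, 0]
  ],
  "roll": [6, 12, 18, 18, 18]
}}

```text
time: 5.5
position: [0.6017, 0.0246, 0.1008]
tool_rot: [1.409, 1.064, -1.404]
ft_force: [1.1, -0.2, -1.4]
grip_width: 0.109
```

```bash
python3 -c "
from h import *
feel(3)"
```

```text
t 5.65 Mz [-0.033 -0.042 -0.01 ] mean -0.028 F [ 2.08 -0.48 -1.25] jt7 [0.002 0.046 0.048] jaw [-15.6 -15.7 -15.7]
```

>>> {"method": "jog_arm", "body": {
  "claw": [8, 8, 8, 8, 8],
  "xyz": [
    [0.1, 0, 0],
    [0.2, 0, 0],
    [0.3, 0, 0],
    [0.3, 0, 0],
    [0.3, 0, 0]
  ],
  "roll": [6, 12, 18, 18, 18]
}}

```text
time: 6.15
position: [0.6017, 0.0246, 0.1005]
tool_rot: [1.628, 0.87, -1.622]
ft_force: [1.6, -0.6, 0.4]
grip_width: 0.113
```

```bash
python3 -c "
from h import *
feel(3)"
```

```text
t 6.3 Mz [-0.034 -0.03  -0.001] mean -0.022 F [ 2.58 -0.78  0.05] jt7 [0.005 0.048 0.05 ] jaw [-33.5 -33.6 -33.6]
```

>>> {"method": "jog_arm", "body": {
  "claw": [30, 30, 30, 30, 30],
  "xyz": [
    [0, 0, 0],
    [0, 0, 0],
    [0, 0, 0],
    [-40, 0, 0],
    [-60, 0, 0]
  ],
  "roll": [0, 0, 0, 0, 0]
}}

```text
time: 6.8
position: [0.6019, 0.0244, 0.1624]
tool_rot: [1.63, 0.868, -1.622]
ft_force: [1.5, 0.5, 0.5]
grip_width: 0.338
```

```bash
python3 -c "
from h import *
go(NUT[3],.16,127.4)"
```

```text
t 6.8 pos [0.6019 0.0244 0.1624] tilt [ 0.006 -0.001 -1.   ] jaw -33.6 q7 -25.5 grip 29.4
F [1.45 0.47 0.52] M [-0.109  0.036  0.029] jt7 0.061
shift mm [  1.6 -79.2 150.1] roll -161.0
```

>>> {"method": "jog_arm", "body": {
  "claw": [30, 30, 30, 30, 30],
  "xyz": [
    [1, -79, 150],
    [1, -79, 150],
    [1, -79, 150],
    [1, -79, 150],
    [1, -79, 150]
  ],
  "roll": [-8.5, -17, -25.5, -34, -42]
}}

```text
time: 7.3
position: [0.4502, -0.0581, 0.1602]
tool_rot: [1.103, 1.276, -1.093]
ft_force: [0.5, 1.3, -0.2]
grip_width: 0.345
```

>>> {"method": "jog_arm", "body": {
  "claw": [30, 30, 30, 30, 30],
  "xyz": [
    [0, 0, 0],
    [0, 0, 0],
    [0, 0, 0],
    [0, 0, 0],
    [0, 0, 0]
  ],
  "roll": [-8.5, -17, -25.5, -34, -42]
}}

```text
time: 7.8
position: [0.4498, -0.0582, 0.1601]
tool_rot: [0.538, 1.502, -0.529]
ft_force: [-0.2, 1.1, 0.0]
grip_width: 0.344
```

>>> {"method": "jog_arm", "body": {
  "claw": [30, 30, 30, 30, 30],
  "xyz": [
    [0, 0, 0],
    [0, 0, 0],
    [0, 0, 0],
    [0, 0, 0],
    [0, 0, 0]
  ],
  "roll": [-8.5, -17, -25.5, -34, -42]
}}

```text
time: 8.3
position: [0.4493, -0.0583, 0.16]
tool_rot: [-0.041, 1.568, 0.048]
ft_force: [-0.7, -0.0, 1.1]
grip_width: 0.346
```

>>> {"method": "jog_arm", "body": {
  "claw": [30, 30, 30, 30],
  "xyz": [
    [0, 0, 0],
    [0, 0, 0],
    [0, 0, 0],
    [0, 0, 0]
  ],
  "roll": [-8.5, -17, -25.5, -33]
}}

```text
time: 8.7
position: [0.4489, -0.0584, 0.1598]
tool_rot: [-0.496, 1.509, 0.504]
ft_force: [-0.9, -0.6, -0.1]
grip_width: 0.347
```

```bash
python3 -c "
from h import *
go(NUT[3],.102,127.4)"
```

```text
t 8.7 pos [ 0.4489 -0.0584  0.1598] tilt [ 0.002  0.006 -1.   ] jaw 126.6 q7 118.1 grip 30.2
F [-0.94 -0.56 -0.13] M [0.057 0.003 0.039] jt7 -1.232
shift mm [57.8 -1.2  3.8] roll -0.8
```

>>> {"method": "jog_arm", "body": {
  "claw": [30, 30, 30, 30],
  "xyz": [
    [20, -1, 4],
    [58, -1, 4],
    [58, -1, 4],
    [58, -1, 4]
  ],
  "roll": [-1, -1, -1, -1]
}}

```text
time: 9.1
position: [0.452, -0.0575, 0.1018]
tool_rot: [-0.511, 1.509, 0.515]
ft_force: [-0.0, -0.3, 0.3]
grip_width: 0.343
```

>>> {"method": "jog_arm", "body": {
  "claw": [8, 8, 8, 8, 8],
  "xyz": [
    [0, 0, 0],
    [0, 0, 0],
    [0, 0, 0],
    [0, 0, 0],
    [0, 0, 0]
  ],
  "roll": [0, 0, 0, 0, 0],
  "force": 25
}}

```text
time: 9.6
position: [0.4534, -0.0576, 0.1029]
tool_rot: [-0.51, 1.506, 0.515]
ft_force: [1.1, -0.3, 5.7]
grip_width: 0.114
```

```bash
python3 -c "
from h import *
go(None,0);feel(2)"
```

```text
t 9.6 pos [ 0.4534 -0.0576  0.1029] tilt [ 0.002  0.004 -1.   ] jaw 127.5 q7 129.3 grip 9.9
F [ 1.15 -0.33  5.66] M [-0.198 -0.272 -0.032] jt7 0.035
t 9.7 Mz [-0.032 -0.06 ] mean -0.046 F [ 1.35 -0.39  5.92] jt7 [0.035 0.032] jaw [127.5 127.5]
```

>>> {"method": "jog_arm", "body": {
  "claw": [8, 8, 8, 8, 8],
  "xyz": [
    [0.2, 0, 0],
    [0.3, 0, 0],
    [0.5, 0, 0],
    [0.6, 0, 0],
    [0.7, 0, 0]
  ],
  "roll": [8, 16, 24, 32, 40]
}}

```text
time: 10.2
position: [0.4533, -0.0568, 0.1023]
tool_rot: [0.042, 1.569, -0.035]
ft_force: [0.7, 0.7, 1.2]
grip_width: 0.108
```

>>> {"method": "jog_arm", "body": {
  "claw": [8, 8, 8, 8, 8],
  "xyz": [
    [0.2, 0, 0],
    [0.3, 0, 0],
    [0.5, 0, 0],
    [0.6, 0, 0],
    [0.7, 0, 0]
  ],
  "roll": [8, 16, 24, 32, 40]
}}

```text
time: 10.7
position: [0.4535, -0.0561, 0.1017]
tool_rot: [0.592, 1.489, -0.583]
ft_force: [1.9, 0.5, 0.2]
grip_width: 0.114
```

>>> {"method": "jog_arm", "body": {
  "claw": [8, 8, 8, 8, 8],
  "xyz": [
    [0.2, 0, 0],
    [0.3, 0, 0],
    [0.4, 0, 0],
    [0.4, 0, 0],
    [0.4, 0, 0]
  ],
  "roll": [8, 16, 24, 24, 24]
}}

```text
time: 11.2
position: [0.4538, -0.0558, 0.1013]
tool_rot: [0.912, 1.374, -0.902]
ft_force: [3.0, 1.3, -2.6]
grip_width: 0.111
```

```bash
python3 -c "
from h import *
go(None,0);feel(3)"
```

```text
t 11.2 pos [ 0.4538 -0.0558  0.1013] tilt [ 0.003  0.006 -1.   ] jaw 23.1 q7 26.3 grip 9.7
F [ 3.03  1.34 -2.56] M [-0.057 -0.688 -0.005] jt7 -0.028
t 11.35 Mz [-0.005 -0.047 -0.057] mean -0.036 F [ 3.43  1.2  -2.56] jt7 [-0.028  0.042  0.05 ] jaw [23.1 23.1 23.1]
```

>>> {"method": "jog_arm", "body": {
  "claw": [8, 8, 8, 8, 8],
  "xyz": [
    [0.1, 0, 0],
    [0.2, 0, 0],
    [0.3, 0, 0],
    [0.3, 0, 0],
    [0.3, 0, 0]
  ],
  "roll": [7, 14, 21, 21, 21]
}}

```text
time: 11.85
position: [0.4543, -0.0557, 0.101]
tool_rot: [1.186, 1.228, -1.175]
ft_force: [5.0, 1.3, -4.8]
grip_width: 0.109
```

```bash
python3 -c "
from h import *
feel(3)"
```

```text
t 12.0 Mz [-0.04  -0.031 -0.043] mean -0.038 F [ 5.1   0.74 -4.95] jt7 [-0.012  0.072  0.048] jaw [2.2 2.2 2.2]
```

>>> {"method": "jog_arm", "body": {
  "claw": [8, 8, 8, 8, 8],
  "xyz": [
    [0.2, 0, 0],
    [0.4, 0, 0],
    [0.6, 0, 0],
    [0.6, 0, 0],
    [0.6, 0, 0]
  ],
  "roll": [6, 12, 18, 18, 18]
}}

```text
time: 12.5
position: [0.4546, -0.0557, 0.1006]
tool_rot: [1.413, 1.07, -1.4]
ft_force: [4.2, 1.2, -1.0]
grip_width: 0.113
```

```bash
python3 -c "
from h import *
feel(3)"
```

```text
t 12.65 Mz [-0.042 -0.06  -0.027] mean -0.043 F [ 4.38  0.85 -0.66] jt7 [0.014 0.055 0.053] jaw [-15.6 -15.6 -15.6]
```

>>> {"method": "jog_arm", "body": {
  "claw": [8, 8, 8, 8, 8],
  "xyz": [
    [0.1, 0, 0],
    [0.2, 0, 0],
    [0.4, 0, 0],
    [0.4, 0, 0],
    [0.4, 0, 0]
  ],
  "roll": [6, 12, 18, 18, 18]
}}

```text
time: 13.15
position: [0.455, -0.0558, 0.1004]
tool_rot: [1.633, 0.876, -1.619]
ft_force: [5.1, 0.7, -0.7]
grip_width: 0.113
```

```bash
python3 -c "
from h import *
feel(3)"
```

```text
t 13.3 Mz [-0.112 -0.095 -0.096] mean -0.101 F [ 4.94  0.52 -1.07] jt7 [0.051 0.12  0.093] jaw [-33.5 -33.5 -33.5]
```

>>> {"method": "jog_arm", "body": {
  "claw": [30, 30, 30, 30, 30],
  "xyz": [
    [0, 0, 0],
    [0, 0, 0],
    [0, 0, 0],
    [-40, 0, 0],
    [-60, 0, 0]
  ],
  "roll": [0, 0, 0, 0, 0]
}}

```text
time: 13.8
position: [0.4545, -0.0567, 0.1618]
tool_rot: [1.633, 0.875, -1.62]
ft_force: [1.0, -0.3, -0.1]
grip_width: 0.342
```

```bash
python3 -c "
from h import *
go(NUT[2],.16,134)"
```

```text
t 13.8 pos [ 0.4545 -0.0567  0.1618] tilt [ 0.005  0.005 -1.   ] jaw -33.5 q7 -36.4 grip 29.8
F [ 0.96 -0.29 -0.06] M [-0.102  0.019  0.029] jt7 0.014
shift mm [   2.5  -37.3 -112.9] roll -167.5
```

>>> {"method": "jog_arm", "body": {
  "claw": [30, 30, 30, 30, 30],
  "xyz": [
    [1, -37, -113],
    [1, -37, -113],
    [1, -37, -113],
    [1, -37, -113],
    [1, -37, -113]
  ],
  "roll": [-8.5, -17, -25.5, -34, -42]
}}

```text
time: 14.3
position: [0.4852, 0.0586, 0.161]
tool_rot: [1.097, 1.279, -1.089]
ft_force: [-0.2, -0.3, 0.0]
grip_width: 0.346
```

>>> {"method": "jog_arm", "body": {
  "claw": [30, 30, 30, 30, 30],
  "xyz": [
    [0, 0, 0],
    [0, 0, 0],
    [0, 0, 0],
    [0, 0, 0],
    [0, 0, 0]
  ],
  "roll": [-8.5, -17, -25.5, -34, -42]
}}

```text
time: 14.8
position: [0.4843, 0.0584, 0.1605]
tool_rot: [0.53, 1.506, -0.526]
ft_force: [-0.4, 1.1, 0.0]
grip_width: 0.344
```

>>> {"method": "jog_arm", "body": {
  "claw": [30, 30, 30, 30, 30],
  "xyz": [
    [0, 0, 0],
    [0, 0, 0],
    [0, 0, 0],
    [0, 0, 0],
    [0, 0, 0]
  ],
  "roll": [-8.5, -17, -25.5, -34, -42]
}}

```text
time: 15.3
position: [0.4834, 0.0582, 0.1601]
tool_rot: [-0.049, 1.571, 0.053]
ft_force: [-0.1, 0.7, 0.2]
grip_width: 0.345
```

>>> {"method": "jog_arm", "body": {
  "claw": [30, 30, 30, 30, 30],
  "xyz": [
    [0, 0, 0],
    [0, 0, 0],
    [0, 0, 0],
    [0, 0, 0],
    [0, 0, 0]
  ],
  "roll": [-8.5, -17, -25.5, -34, -40]
}}

```text
time: 15.8
position: [0.4825, 0.058, 0.1597]
tool_rot: [-0.599, 1.488, 0.604]
ft_force: [0.1, 0.9, -0.0]
grip_width: 0.346
```

```bash
python3 -c "
from h import *
go(NUT[2],.102,134)"
```

```text
t 15.8 pos [0.4825 0.058  0.1597] tilt [-0.003  0.002 -1.   ] jaw 134.1 q7 124.4 grip 30.1
F [ 0.13  0.88 -0.03] M [ 0.068  0.033 -0.011] jt7 -0.826
shift mm [57.7 -2.5  2.4] roll 0.1
```

>>> {"method": "jog_arm", "body": {
  "claw": [30, 30, 30, 30],
  "xyz": [
    [20, -2.5, 2.5],
    [58, -2.5, 2.5],
    [58, -2.5, 2.5],
    [58, -2.5, 2.5]
  ],
  "roll": [0, 0, 0, 0]
}}

```text
time: 16.2
position: [0.485, 0.0574, 0.1016]
tool_rot: [-0.599, 1.491, 0.603]
ft_force: [0.5, 0.2, 1.0]
grip_width: 0.344
```

>>> {"method": "jog_arm", "body": {
  "claw": [8, 8, 8, 8, 8],
  "xyz": [
    [0, 0, 0],
    [0, 0, 0],
    [0, 0, 0],
    [0, 0, 0],
    [0, 0, 0]
  ],
  "roll": [0, 0, 0, 0, 0],
  "force": 25
}}

```text
time: 16.7
position: [0.4872, 0.0572, 0.103]
tool_rot: [-0.6, 1.487, 0.602]
ft_force: [3.8, -1.5, 5.5]
grip_width: 0.111
```

```bash
python3 -c "
from h import *
go(NUT[2],.102);feel(2)"
```

```text
t 16.7 pos [0.4872 0.0572 0.103 ] tilt [-0.001  0.001 -1.   ] jaw 134.0 q7 130.7 grip 9.6
F [ 3.83 -1.45  5.5 ] M [-0.373 -0.902 -0.041] jt7 0.035
shift mm [ 1.   1.6 -0.5] roll None
t 16.8 Mz [-0.041 -0.063] mean -0.052 F [ 4.25 -1.73  5.31] jt7 [0.035 0.037] jaw [134. 134.]
```

>>> {"method": "jog_arm", "body": {
  "claw": [8, 8, 8, 8, 8],
  "xyz": [
    [0.2, 0, 0],
    [0.3, 0, 0],
    [0.5, 0, 0],
    [0.6, 0, 0],
    [0.7, 0, 0]
  ],
  "roll": [8, 16, 24, 32, 40]
}}

```text
time: 17.3
position: [0.4872, 0.0574, 0.1023]
tool_rot: [-0.05, 1.571, 0.051]
ft_force: [2.6, -0.9, 0.9]
grip_width: 0.111
```

>>> {"method": "jog_arm", "body": {
  "claw": [8, 8, 8, 8, 8],
  "xyz": [
    [0.2, 0, 0],
    [0.3, 0, 0],
    [0.5, 0, 0],
    [0.6, 0, 0],
    [0.7, 0, 0]
  ],
  "roll": [8, 16, 24, 32, 40]
}}

```text
time: 17.8
position: [0.4872, 0.0575, 0.1016]
tool_rot: [0.501, 1.513, -0.5]
ft_force: [3.6, -1.0, 0.3]
grip_width: 0.111
```

>>> {"method": "jog_arm", "body": {
  "claw": [8, 8, 8, 8, 8],
  "xyz": [
    [0.2, 0, 0],
    [0.3, 0, 0],
    [0.5, 0, 0],
    [0.6, 0, 0],
    [0.6, 0, 0]
  ],
  "roll": [8, 16, 24, 32, 32]
}}

```text
time: 18.3
position: [0.4874, 0.0576, 0.1011]
tool_rot: [0.931, 1.364, -0.93]
ft_force: [2.9, -0.7, 0.8]
grip_width: 0.108
```

```bash
python3 -c "
from h import *
feel(4)"
```

```text
t 18.5 Mz [-0.078 -0.043 -0.048  0.011] mean -0.039 F [ 2.53 -0.92  1.53] jt7 [-0.92  -0.291 -0.037  0.033] jaw [21.4 21.6 21.6 21.5]
```

>>> {"method": "jog_arm", "body": {
  "claw": [8, 8, 8, 8, 8],
  "xyz": [
    [0.1, 0, 0],
    [0.2, 0, 0],
    [0.3, 0, 0],
    [0.3, 0, 0],
    [0.3, 0, 0]
  ],
  "roll": [5, 10, 15, 15, 15]
}}

```text
time: 19.0
position: [0.4874, 0.0576, 0.1009]
tool_rot: [1.123, 1.263, -1.123]
ft_force: [2.9, -1.2, 1.1]
grip_width: 0.115
```

```bash
python3 -c "
from h import *
feel(3)"
```

```text
t 19.15 Mz [-0.109 -0.083 -0.037] mean -0.076 F [ 2.73 -1.14  1.6 ] jt7 [0.002 0.04  0.041] jaw [6.7 6.7 6.6]
```

>>> {"method": "jog_arm", "body": {
  "claw": [8, 8, 8, 8, 8],
  "xyz": [
    [0.1, 0, 0],
    [0.2, 0, 0],
    [0.3, 0, 0],
    [0.3, 0, 0],
    [0.3, 0, 0]
  ],
  "roll": [6, 12, 18, 18, 18]
}}

```text
time: 19.65
position: [0.4875, 0.0576, 0.1006]
tool_rot: [1.353, 1.111, -1.352]
ft_force: [3.2, -1.4, 1.0]
grip_width: 0.11
```

```bash
python3 -c "
from h import *
feel(3)"
```

```text
t 19.8 Mz [-0.107  0.039 -0.035] mean -0.035 F [ 3.17 -1.4   0.78] jt7 [-0.012  0.037  0.041] jaw [-11.2 -11.2 -11.3]
```

>>> {"method": "jog_arm", "body": {
  "claw": [8, 8, 8, 8, 8],
  "xyz": [
    [0.1, 0, 0],
    [0.2, 0, 0],
    [0.3, 0, 0],
    [0.3, 0, 0],
    [0.3, 0, 0]
  ],
  "roll": [6, 12, 16, 16, 16]
}}

```text
time: 20.3
position: [0.4876, 0.0575, 0.1003]
tool_rot: [1.55, 0.947, -1.549]
ft_force: [2.7, -0.7, 1.2]
grip_width: 0.112
```

```bash
python3 -c "
from h import *
feel(3)"
```

```text
t 20.45 Mz [-0.09  -0.045 -0.015] mean -0.05 F [ 3.43 -1.32  1.34] jt7 [0.013 0.044 0.045] jaw [-27.2 -27.2 -27.2]
```

>>> {"method": "jog_arm", "body": {
  "claw": [30, 30, 30, 30, 30],
  "xyz": [
    [0, 0, 0],
    [0, 0, 0],
    [0, 0, 0],
    [-40, 0, 0],
    [-60, 0, 0]
  ],
  "roll": [0, 0, 0, 0, 0]
}}

```text
time: 20.95
position: [0.4876, 0.057, 0.1615]
tool_rot: [1.55, 0.945, -1.551]
ft_force: [-0.5, 0.2, -0.1]
grip_width: 0.334
```

```bash
python3 -c "
from h import *
go(NUT[4],.16,102.6)"
```

```text
t 20.95 pos [0.4876 0.057  0.1615] tilt [-0.001 -0.001 -1.   ] jaw -27.3 q7 -36.4 grip 29.1
F [-0.46  0.24 -0.05] M [-0.144 -0.032 -0.04 ] jt7 0.217
shift mm [  1.5 137.3  94.3] roll -129.9
```

>>> {"method": "jog_arm", "body": {
  "claw": [30, 30, 30, 30, 30],
  "xyz": [
    [1, 137, 94],
    [1, 137, 94],
    [1, 137, 94],
    [1, 137, 94],
    [1, 137, 94]
  ],
  "roll": [-8.5, -17, -25.5, -34, -42]
}}

```text
time: 21.45
position: [0.5665, -0.0911, 0.1597]
tool_rot: [1.139, 1.252, -1.143]
ft_force: [0.3, 0.7, 0.6]
grip_width: 0.343
```

>>> {"method": "jog_arm", "body": {
  "claw": [30, 30, 30, 30, 30],
  "xyz": [
    [0, 0, 0],
    [0, 0, 0],
    [0, 0, 0],
    [0, 0, 0],
    [0, 0, 0]
  ],
  "roll": [-8.5, -17, -25.5, -34, -42]
}}

```text
time: 21.95
position: [0.5658, -0.0906, 0.1592]
tool_rot: [0.576, 1.495, -0.58]
ft_force: [0.4, 0.4, 0.8]
grip_width: 0.344
```

>>> {"method": "jog_arm", "body": {
  "claw": [30, 30, 30, 30, 30],
  "xyz": [
    [0, 0, 0],
    [0, 0, 0],
    [0, 0, 0],
    [0, 0, 0],
    [0, 0, 0]
  ],
  "roll": [-8.5, -17, -25.5, -34, -42]
}}

```text
time: 22.45
position: [0.565, -0.0902, 0.1586]
tool_rot: [-0.001, 1.576, -0.0]
ft_force: [-0.2, -0.1, 0.1]
grip_width: 0.346
```

```bash
python3 -c "
from h import *
go(NUT[4],.102,102.6)"
```

```text
t 22.45 pos [ 0.565  -0.0902  0.1586] tilt [-0.006 -0.001 -1.   ] jaw 90.0 q7 105.8 grip 30.1
F [-0.21 -0.08  0.1 ] M [ 0.01  -0.016  0.039] jt7 -1.339
shift mm [56.6  0.4  1.8] roll -12.6
```

>>> {"method": "jog_arm", "body": {
  "claw": [30, 30, 30, 30, 30],
  "xyz": [
    [5, 0.5, 2],
    [15, 0.5, 2],
    [57, 0.5, 2],
    [57, 0.5, 2],
    [57, 0.5, 2]
  ],
  "roll": [-8, -12.5, -12.5, -12.5, -12.5]
}}

```text
time: 22.95
position: [0.5657, -0.0896, 0.1012]
tool_rot: [-0.171, 1.573, 0.172]
ft_force: [1.4, 0.0, 0.3]
grip_width: 0.347
```

>>> {"method": "jog_arm", "body": {
  "claw": [8, 8, 8, 8, 8],
  "xyz": [
    [0, 0, 0],
    [0, 0, 0],
    [0, 0, 0],
    [0, 0, 0],
    [0, 0, 0]
  ],
  "roll": [0, 0, 0, 0, 0],
  "force": 25
}}

```text
time: 23.45
position: [0.5664, -0.0903, 0.1022]
tool_rot: [-0.172, 1.571, 0.171]
ft_force: [0.0, -1.4, 5.0]
grip_width: 0.112
```

```bash
python3 -c "
from h import *
go(NUT[4],.102,102.6);feel(2)"
```

```text
t 23.45 pos [ 0.5664 -0.0903  0.1022] tilt [-0.007 -0.001 -1.   ] jaw 102.5 q7 120.0 grip 9.7
F [ 0.03 -1.35  5.03] M [-0.365 -0.003  0.073] jt7 -0.029
shift mm [0.2 0.5 0.2] roll -0.1
t 23.55 Mz [0.073 0.024] mean 0.049 F [ 0.27 -1.22  5.04] jt7 [-0.029 -0.029] jaw [102.5 102.5]
```

>>> {"method": "jog_arm", "body": {
  "claw": [8, 8, 8, 8, 8],
  "xyz": [
    [0.2, 0, 0],
    [0.3, 0, 0],
    [0.5, 0, 0],
    [0.6, 0, 0],
    [0.7, 0, 0]
  ],
  "roll": [8, 16, 24, 32, 40]
}}

```text
time: 24.05
position: [0.5666, -0.0889, 0.1016]
tool_rot: [0.38, 1.544, -0.382]
ft_force: [0.2, 1.9, 1.6]
grip_width: 0.113
```

>>> {"method": "jog_arm", "body": {
  "claw": [8, 8, 8, 8, 8],
  "xyz": [
    [0.2, 0, 0],
    [0.3, 0, 0],
    [0.5, 0, 0],
    [0.6, 0, 0],
    [0.7, 0, 0]
  ],
  "roll": [8, 16, 24, 32, 40]
}}

```text
time: 24.55
position: [0.5677, -0.0878, 0.1009]
tool_rot: [0.923, 1.371, -0.925]
ft_force: [3.2, 0.8, -2.1]
grip_width: 0.112
```

>>> {"method": "jog_arm", "body": {
  "claw": [8, 8, 8, 8, 8],
  "xyz": [
    [0.2, 0, 0],
    [0.3, 0, 0],
    [0.5, 0, 0],
    [0.7, 0, 0],
    [0.7, 0, 0]
  ],
  "roll": [8, 16, 24, 32, 40]
}}

```text
time: 25.05
position: [0.5691, -0.0877, 0.1002]
tool_rot: [1.441, 1.041, -1.443]
ft_force: [3.6, -2.1, -3.3]
grip_width: 0.11
```

```bash
python3 -c "
from h import *
feel(4)"
```

```text
t 25.25 Mz [ 0.039  0.019  0.015 -0.029] mean 0.011 F [ 4.56 -1.57 -2.48] jt7 [ 1.286 -0.038 -0.855 -0.25 ] jaw [-18.4 -18.7 -18.1 -17.9]
```

>>> {"method": "jog_arm", "body": {
  "claw": [8, 8, 8, 8, 8],
  "xyz": [
    [0.1, 0, 0],
    [0.3, 0, 0],
    [0.5, 0, 0],
    [0.5, 0, 0],
    [0.5, 0, 0]
  ],
  "roll": [7, 14, 20, 20, 20]
}}

```text
time: 25.75
position: [0.5698, -0.088, 0.0999]
tool_rot: [1.675, 0.823, -1.674]
ft_force: [5.7, -2.3, -1.5]
grip_width: 0.113
```

```bash
python3 -c "
from h import *
feel(3)"
```

```text
t 25.9 Mz [-0.007  0.006  0.008] mean 0.003 F [ 5.24 -2.76 -1.88] jt7 [0.047 0.048 0.027] jaw [-37.6 -37.7 -37.7]
```

>>> {"method": "jog_arm", "body": {
  "claw": [8, 8, 8, 8, 8],
  "xyz": [
    [0.1, -0.3, 0.5],
    [0.2, -0.5, 1],
    [0.4, -0.5, 1.5],
    [0.4, -0.5, 1.5],
    [0.4, -0.5, 1.5]
  ],
  "roll": [7, 14, 20, 20, 20]
}}

```text
time: 26.4
position: [0.5702, -0.0887, 0.0997]
tool_rot: [1.902, 0.553, -1.895]
ft_force: [7.1, -1.3, -4.0]
grip_width: 0.114
```

```bash
python3 -c "
from h import *
feel(3)"
```

```text
t 26.55 Mz [-0.058 -0.035 -0.02 ] mean -0.038 F [ 7.21 -1.69 -4.12] jt7 [0.019 0.043 0.046] jaw [-57.4 -57.4 -57.4]
```

>>> {"method": "jog_arm", "body": {
  "claw": [30, 30, 30, 30, 30],
  "xyz": [
    [0, 0, 0],
    [0, 0, 0],
    [0, 0, 0],
    [-40, 0, 0],
    [-60, 0, 0]
  ],
  "roll": [0, 0, 0, 0, 0]
}}

```text
time: 27.05
position: [0.5698, -0.0891, 0.1613]
tool_rot: [1.902, 0.554, -1.894]
ft_force: [1.1, -0.6, 0.2]
grip_width: 0.337
```

```bash
python3 -c "
from h import *
go(NUT[1],.16,-33.6)"
```

```text
t 27.05 pos [ 0.5698 -0.0891  0.1613] tilt [ 0.004 -0.    -1.   ] jaw -57.4 q7 -32.2 grip 29.3
F [ 1.08 -0.55  0.2 ] M [-0.108  0.108  0.047] jt7 0.111
shift mm [  1.4 -79.4 -86.3] roll -23.8
```

>>> {"method": "jog_arm", "body": {
  "claw": [30, 30, 30, 30, 30],
  "xyz": [
    [1, -79, -86],
    [1, -79, -86],
    [1, -79, -86],
    [1, -79, -86],
    [1, -79, -86]
  ],
  "roll": [-8, -16, -24, -24, -24]
}}

```text
time: 27.55
position: [0.599, 0.0231, 0.1601]
tool_rot: [1.626, 0.871, -1.623]
ft_force: [-0.4, -0.8, 0.1]
grip_width: 0.344
```

```bash
python3 -c "
from h import *
go((.6012,.0246),.0995,-33.6)"
```

```text
t 27.55 pos [0.599  0.0231 0.1601] tilt [ 0.003 -0.001 -1.   ] jaw -33.5 q7 -20.9 grip 29.9
F [-0.42 -0.76  0.06] M [-0.21   0.106 -0.02 ] jt7 0.065
shift mm [60.6  0.8 -2.4] roll 0.1
```

>>> {"method": "jog_arm", "body": {
  "claw": [30, 30, 30, 30],
  "xyz": [
    [20, 1, -2.5],
    [61, 1, -2.5],
    [61, 1, -2.5],
    [61, 1, -2.5]
  ],
  "roll": [0, 0, 0, 0]
}}

```text
time: 27.95
position: [0.6005, 0.0225, 0.0993]
tool_rot: [1.627, 0.868, -1.627]
ft_force: [1.3, 0.0, 1.0]
grip_width: 0.342
```

>>> {"method": "jog_arm", "body": {
  "claw": [8, 8, 8, 8, 8],
  "xyz": [
    [0, 0, 0],
    [0, 0, 0],
    [0, 0, 0],
    [0, 0, 0],
    [0, 0, 0]
  ],
  "roll": [0, 0, 0, 0, 0],
  "force": 25
}}

```text
time: 28.45
position: [0.6008, 0.0228, 0.1]
tool_rot: [1.627, 0.869, -1.627]
ft_force: [-1.3, 0.7, 4.4]
grip_width: 0.11
```

>>> {"method": "jog_arm", "body": {
  "claw": [8, 8, 8, 8, 8],
  "xyz": [
    [0.1, 0, 0],
    [0.2, 0, 0],
    [0.3, 0, 0],
    [0.3, 0, 0],
    [0.3, 0, 0]
  ],
  "roll": [4, 8, 10, 10, 10]
}}

```text
time: 28.95
position: [0.6005, 0.0229, 0.0999]
tool_rot: [1.744, 0.745, -1.744]
ft_force: [-1.4, 1.9, 3.2]
grip_width: 0.11
```

```bash
python3 -c "
from h import *
go(None,0);feel(3)"
```

```text
t 28.95 pos [0.6005 0.0229 0.0999] tilt [ 0.001 -0.001 -1.   ] jaw -43.6 q7 -27.3 grip 9.6
F [-1.41  1.87  3.16] M [ 0.05   0.575 -0.015] jt7 0.02
t 29.1 Mz [-0.015 -0.028 -0.01 ] mean -0.018 F [-2.41  1.1   3.96] jt7 [0.02  0.033 0.033] jaw [-43.6 -43.6 -43.6]
```

>>> {"method": "jog_arm", "body": {
  "claw": [8, 8, 8, 8, 8],
  "xyz": [
    [0.1, 0, 0],
    [0.2, 0, 0],
    [0.3, 0, 0],
    [0.3, 0, 0],
    [0.3, 0, 0]
  ],
  "roll": [5, 10, 12, 12, 12]
}}

```text
time: 29.6
position: [0.6003, 0.0232, 0.0997]
tool_rot: [1.879, 0.581, -1.879]
ft_force: [-3.1, 1.5, 4.8]
grip_width: 0.118
```

```bash
python3 -c "
from h import *
feel(3)"
```

```text
t 29.75 Mz [-0.064 -0.008 -0.056] mean -0.043 F [-3.64  1.48  4.95] jt7 [0.008 0.017 0.015] jaw [-55.6 -55.6 -55.6]
```

>>> {"method": "jog_arm", "body": {
  "claw": [8, 8, 8, 8, 8],
  "xyz": [
    [0.1, 0, 0],
    [0.3, 0, 0],
    [0.4, 0, 0],
    [0.4, 0, 0],
    [0.4, 0, 0]
  ],
  "roll": [5, 10, 12, 12, 12]
}}

```text
time: 30.25
position: [0.6002, 0.0235, 0.0995]
tool_rot: [2.007, 0.398, -2.007]
ft_force: [-3.3, 1.2, 5.8]
grip_width: 0.114
```

```bash
python3 -c "
from h import *
feel(3)"
```

```text
t 30.4 Mz [-0.012  0.038  0.052] mean 0.026 F [-3.45  1.24  6.12] jt7 [-0.012 -0.005 -0.004] jaw [-67.6 -67.6 -67.6]
```

>>> {"method": "jog_arm", "body": {
  "claw": [8, 8, 8, 8],
  "xyz": [
    [0.2, 0, 0],
    [0.3, 0, 0],
    [0.4, 0, 0],
    [0.4, 0, 0]
  ],
  "roll": [3, 6, 9, 9]
}}

```text
time: 30.8
position: [0.6001, 0.0238, 0.0994]
tool_rot: [2.097, 0.248, -2.098]
ft_force: [-3.8, 1.4, 6.3]
grip_width: 0.109
```

```bash
python3 -c "
from h import *
feel(4)"
```

```text
t 31.0 Mz [0.1   0.052 0.043 0.107] mean 0.076 F [-3.78  1.67  6.41] jt7 [-0.378 -0.144 -0.084 -0.074] jaw [-76.6 -76.5 -76.5 -76.5]
```

>>> {"method": "jog_arm", "body": {
  "claw": [8, 8, 8, 8],
  "xyz": [
    [0.1, 0, 0],
    [0.1, 0, 0],
    [0.1, 0, 0],
    [0.1, 0, 0]
  ],
  "roll": [1.5, 3, 4, 5]
}}

```text
time: 31.4
position: [0.6001, 0.0239, 0.0994]
tool_rot: [2.145, 0.16, -2.146]
ft_force: [-3.8, 1.6, 4.7]
grip_width: 0.111
```

```bash
python3 -c "
from h import *
feel(5)"
```

```text
t 31.65 Mz [0.271 0.231 0.221 0.235 0.228] mean 0.237 F [-3.32  1.1   5.21] jt7 [-0.076 -0.262 -0.31  -0.231 -0.211] jaw [-81.6 -81.6 -81.5 -81.5 -81.5]
```

>>> {"method": "jog_arm", "body": {
  "claw": [30, 30, 30, 30, 30],
  "xyz": [
    [0, 0, 0],
    [0, 0, 0],
    [0, 0, 0],
    [-40, 0, 0],
    [-60, 0, 0]
  ],
  "roll": [0, 0, 0, 0, 0]
}}

```text
time: 32.15
position: [0.6012, 0.0232, 0.1615]
tool_rot: [2.147, 0.158, -2.143]
ft_force: [1.1, -0.8, 0.3]
grip_width: 0.332
```

```bash
python3 -c "
from h import *
go((.4535,-.0568),.16,-33.5)"
```

```text
t 32.15 pos [0.6012 0.0232 0.1615] tilt [ 0.002  0.    -1.   ] jaw -81.6 q7 -65.2 grip 28.9
F [ 1.11 -0.83  0.25] M [-0.091  0.136 -0.031] jt7 0.093
shift mm [  1.1  57.4 157.8] roll -48.1
```

>>> {"method": "jog_arm", "body": {
  "claw": [30, 30, 30, 30, 30],
  "xyz": [
    [0, 57, 158],
    [0, 57, 158],
    [0, 57, 158],
    [0, 57, 158],
    [0, 57, 158]
  ],
  "roll": [-8.5, -17, -25.5, -34, -42.5]
}}

```text
time: 32.65
position: [0.451, -0.058, 0.1612]
tool_rot: [1.748, 0.769, -1.732]
ft_force: [-0.1, 0.6, 0.4]
grip_width: 0.341
```

```bash
python3 -c "
from h import *
go((.4535,-.0565),.0985,-33.5)"
```

```text
t 32.65 pos [ 0.451  -0.058   0.1612] tilt [ 0.003  0.014 -1.   ] jaw -42.9 q7 -50.4 grip 29.7
F [-0.13  0.55  0.39] M [-0.071  0.034 -0.009] jt7 -2.085
shift mm [62.7  1.3 -2. ] roll -9.4
```

>>> {"method": "jog_arm", "body": {
  "claw": [30, 30, 30, 30, 30],
  "xyz": [
    [5, 1, -2],
    [25, 1, -2],
    [63, 1, -2],
    [63, 1, -2],
    [63, 1, -2]
  ],
  "roll": [-7, -9.4, -9.4, -9.4, -9.4]
}}

```text
time: 33.15
position: [0.4528, -0.0575, 0.0984]
tool_rot: [1.636, 0.881, -1.623]
ft_force: [-0.0, -0.8, 0.9]
grip_width: 0.346
```

>>> {"method": "jog_arm", "body": {
  "claw": [8, 8, 8, 8, 8],
  "xyz": [
    [0, 0, 0],
    [0, 0, 0],
    [0, 0, 0],
    [0, 0, 0],
    [0, 0, 0]
  ],
  "roll": [0, 0, 0, 0, 0],
  "force": 25
}}

```text
time: 33.65
position: [0.4541, -0.0573, 0.0994]
tool_rot: [1.639, 0.881, -1.621]
ft_force: [1.3, 0.2, 3.5]
grip_width: 0.114
```

>>> {"method": "jog_arm", "body": {
  "claw": [8, 8, 8, 8],
  "xyz": [
    [0, 0, 0],
    [0.1, 0, 0],
    [0.1, 0, 0],
    [0.1, 0, 0]
  ],
  "roll": [2, 4, 5, 6]
}}

```text
time: 34.05
position: [0.454, -0.0573, 0.0994]
tool_rot: [1.71, 0.808, -1.692]
ft_force: [-0.3, -0.1, 0.6]
grip_width: 0.116
```

```bash
python3 -c "
from h import *
feel(4);go(None,0)"
```

```text
t 34.25 Mz [0.229 0.17  0.204 0.171] mean 0.193 F [-0.42 -0.4   1.55] jt7 [-0.051 -0.217 -0.307 -0.222] jaw [-39.7 -39.7 -39.7 -39.6]
t 34.25 pos [ 0.454  -0.0573  0.0994] tilt [ 0.005  0.013 -1.   ] jaw -39.6 q7 -36.1 grip 9.6
F [-1.81 -0.61  1.14] M [-0.161  0.059  0.188] jt7 -0.192
```

>>> {"method": "jog_arm", "body": {
  "claw": [8, 8, 8],
  "xyz": [
    [0, 0, 0],
    [0, 0, 0],
    [0, 0, 0]
  ],
  "roll": [1, 2, 2.5]
}}

```text
time: 34.55
position: [0.454, -0.0573, 0.0993]
tool_rot: [1.739, 0.776, -1.722]
ft_force: [0.2, -0.4, 1.3]
grip_width: 0.113
```

```bash
python3 -c "
from h import *
feel(4)"
```

```text
t 34.75 Mz [0.202 0.261 0.246 0.243] mean 0.238 F [-0.17  0.04  1.03] jt7 [-0.223 -0.271 -0.298 -0.248] jaw [-42.2 -42.2 -42.2 -42.1]
```

>>> {"method": "jog_arm", "body": {
  "claw": [30, 30, 30, 30, 30],
  "xyz": [
    [0, 0, 0],
    [0, 0, 0],
    [0, 0, 0],
    [-40, 0, 0],
    [-60, 0, 0]
  ],
  "roll": [0, 0, 0, 0, 0]
}}

```text
time: 35.25
position: [0.4544, -0.0587, 0.1611]
tool_rot: [1.74, 0.775, -1.72]
ft_force: [0.1, 0.2, -0.7]
grip_width: 0.332
```

```bash
python3 -c "
from h import *
go((.4868,.0576),.16,-27.2)"
```

```text
t 35.25 pos [ 0.4544 -0.0587  0.1611] tilt [ 0.006  0.012 -1.   ] jaw -42.2 q7 -47.1 grip 28.9
F [ 0.1   0.15 -0.72] M [-0.066  0.04   0.02 ] jt7 -0.168
shift mm [   2.7  -54.1 -107.9] roll -15.0
```

>>> {"method": "jog_arm", "body": {
  "claw": [30, 30, 30, 30, 30],
  "xyz": [
    [1, -54, -108],
    [1, -54, -108],
    [1, -54, -108],
    [1, -54, -108],
    [1, -54, -108]
  ],
  "roll": [-7, -15, -15, -15, -15]
}}

```text
time: 35.75
position: [0.4867, 0.057, 0.1614]
tool_rot: [1.56, 0.953, -1.542]
ft_force: [-0.2, -1.1, 0.9]
grip_width: 0.343
```

```bash
python3 -c "
from h import *
go((.4868,.0576),.0985,-27.2)"
```

```text
t 35.75 pos [0.4867 0.057  0.1614] tilt [ 0.006  0.011 -1.   ] jaw -27.2 q7 -36.6 grip 29.9
F [-0.19 -1.06  0.89] M [-0.159  0.081 -0.046] jt7 0.001
shift mm [63.  -0.2  0.2] roll 0.0
```

>>> {"method": "jog_arm", "body": {
  "claw": [30, 30, 30, 30],
  "xyz": [
    [25, 0, 0],
    [63, 0, 0],
    [63, 0, 0],
    [63, 0, 0]
  ],
  "roll": [0, 0, 0, 0]
}}

```text
time: 36.15
position: [0.4867, 0.0558, 0.0987]
tool_rot: [1.561, 0.95, -1.545]
ft_force: [0.3, 1.1, -0.2]
grip_width: 0.342
```

>>> {"method": "jog_arm", "body": {
  "claw": [8, 8, 8, 8, 8],
  "xyz": [
    [0, 0, 0],
    [0, 0, 0],
    [0, 0, 0],
    [0, 0, 0],
    [0, 0, 0]
  ],
  "roll": [0, 0, 0, 0, 0],
  "force": 25
}}

```text
time: 36.65
position: [0.487, 0.0562, 0.0994]
tool_rot: [1.562, 0.951, -1.544]
ft_force: [-1.0, 1.1, 4.8]
grip_width: 0.111
```

>>> {"method": "jog_arm", "body": {
  "claw": [8, 8, 8, 8],
  "xyz": [
    [0, 0, 0],
    [0.1, 0, 0],
    [0.1, 0, 0],
    [0.1, 0, 0]
  ],
  "roll": [3, 6, 8, 9]
}}

```text
time: 37.05
position: [0.4868, 0.0563, 0.0993]
tool_rot: [1.67, 0.846, -1.654]
ft_force: [-0.4, 0.1, 1.2]
grip_width: 0.11
```

```bash
python3 -c "
from h import *
feel(4);go(None,0)"
```

```text
t 37.25 Mz [ 0.045  0.037  0.031 -0.023] mean 0.023 F [-1.16  0.4   0.79] jt7 [ 0.012 -0.072 -0.131 -0.038] jaw [-36.4 -36.4 -36.3 -36.3]
t 37.25 pos [0.4869 0.0563 0.0993] tilt [ 0.005  0.01  -1.   ] jaw -36.3 q7 -37.2 grip 9.6
F [-0.66  0.11  0.66] M [-0.09   0.281 -0.061] jt7 -0.007
```

>>> {"method": "jog_arm", "body": {
  "claw": [8, 8, 8, 8],
  "xyz": [
    [0, 0, 0],
    [0.1, 0, 0],
    [0.1, 0, 0],
    [0.1, 0, 0]
  ],
  "roll": [3, 6, 8, 9]
}}

```text
time: 37.65
position: [0.4867, 0.0564, 0.0992]
tool_rot: [1.774, 0.733, -1.759]
ft_force: [-1.0, 0.3, 0.5]
grip_width: 0.115
```

```bash
python3 -c "
from h import *
feel(4)"
```

```text
t 37.85 Mz [ 0.084  0.023 -0.002  0.012] mean 0.029 F [-0.9   0.76  1.22] jt7 [ 0.004 -0.079 -0.138 -0.045] jaw [-45.3 -45.4 -45.3 -45.3]
```

>>> {"method": "jog_arm", "body": {
  "claw": [8, 8, 8, 8],
  "xyz": [
    [0, 0, 0],
    [0.1, 0, 0],
    [0.1, 0, 0],
    [0.1, 0, 0]
  ],
  "roll": [3, 6, 8, 9]
}}

```text
time: 38.25
position: [0.4866, 0.0566, 0.0991]
tool_rot: [1.875, 0.61, -1.861]
ft_force: [-2.0, 0.1, 1.8]
grip_width: 0.111
```

```bash
python3 -c "
from h import *
feel(4)"
```

```text
t 38.45 Mz [0.149 0.07  0.052 0.101] mean 0.093 F [-1.99  0.7   2.04] jt7 [-0.066 -0.148 -0.204 -0.111] jaw [-54.3 -54.3 -54.2 -54.2]
```

>>> {"method": "jog_arm", "body": {
  "claw": [8, 8, 8, 8],
  "xyz": [
    [0, 0, 0],
    [0.1, 0, 0],
    [0.1, 0, 0],
    [0.1, 0, 0]
  ],
  "roll": [2, 4, 5, 6]
}}

```text
time: 38.85
position: [0.4865, 0.0566, 0.099]
tool_rot: [1.939, 0.523, -1.926]
ft_force: [-2.8, 0.9, 3.2]
grip_width: 0.109
```

```bash
python3 -c "
from h import *
feel(4)"
```

```text
t 39.05 Mz [0.146 0.151 0.136 0.234] mean 0.167 F [-2.37  1.    3.32] jt7 [-0.006 -0.173 -0.264 -0.179] jaw [-60.2 -60.3 -60.2 -60.2]
```

>>> {"method": "jog_arm", "body": {
  "claw": [8, 8, 8],
  "xyz": [
    [0, 0, 0],
    [0, 0, 0],
    [0, 0, 0]
  ],
  "roll": [1.5, 3, 4]
}}

```text
time: 39.35
position: [0.4865, 0.0567, 0.099]
tool_rot: [1.983, 0.461, -1.97]
ft_force: [-2.0, 1.2, 3.3]
grip_width: 0.115
```

```bash
python3 -c "
from h import *
feel(4)"
```

```text
t 39.55 Mz [0.183 0.147 0.221 0.191] mean 0.185 F [-2.43  1.08  3.14] jt7 [-0.108 -0.243 -0.314 -0.22 ] jaw [-64.3 -64.3 -64.2 -64.2]
```

>>> {"method": "jog_arm", "body": {
  "claw": [30, 30, 30, 30, 30],
  "xyz": [
    [0, 0, 0],
    [0, 0, 0],
    [0, 0, 0],
    [-40, 0, 0],
    [-60, 0, 0]
  ],
  "roll": [0, 0, 0, 0, 0]
}}

```text
time: 40.05
position: [0.4874, 0.0551, 0.1605]
tool_rot: [1.983, 0.459, -1.968]
ft_force: [0.8, 0.1, 1.2]
grip_width: 0.338
```

```bash
python3 -c "
from h import *
go((.5675,-.089),.16,-57.4)"
```

```text
t 40.05 pos [0.4874 0.0551 0.1605] tilt [ 0.006  0.009 -1.   ] jaw -64.3 q7 -73.5 grip 29.4
F [0.76 0.09 1.18] M [-0.123  0.103 -0.021] jt7 0.214
shift mm [ -0.3 164.6  -9.6] roll -6.9
```

>>> {"method": "jog_arm", "body": {
  "claw": [30, 30, 30, 30, 30],
  "xyz": [
    [0, 165, -10],
    [0, 165, -10],
    [0, 165, -10],
    [0, 165, -10],
    [0, 165, -10]
  ],
  "roll": [-7, -7, -7, -7, -7]
}}

```text
time: 40.55
position: [0.5687, -0.0975, 0.1598]
tool_rot: [1.911, 0.549, -1.897]
ft_force: [-0.5, -1.0, 0.3]
grip_width: 0.346
```

```bash
python3 -c "
from h import *
go((.5675,-.089),.0985,-57.4)"
```

```text
t 40.55 pos [ 0.5687 -0.0975  0.1598] tilt [ 0.007  0.003 -1.   ] jaw -57.9 q7 -33.7 grip 30.1
F [-0.47 -1.04  0.29] M [-0.163  0.199  0.001] jt7 0.526
shift mm [61.3 -7.9 -3. ] roll -0.5
```

>>> {"method": "jog_arm", "body": {
  "claw": [30, 30, 30, 30, 30],
  "xyz": [
    [5, -8, -3],
    [25, -8, -3],
    [61, -8, -3],
    [61, -8, -3],
    [61, -8, -3]
  ],
  "roll": [-0.5, -0.5, -0.5, -0.5, -0.5]
}}

```text
time: 41.05
position: [0.5669, -0.0872, 0.0989]
tool_rot: [1.904, 0.559, -1.891]
ft_force: [0.0, 0.4, 0.4]
grip_width: 0.341
```

>>> {"method": "jog_arm", "body": {
  "claw": [8, 8, 8, 8, 8],
  "xyz": [
    [0, 0, 0],
    [0, 0, 0],
    [0, 0, 0],
    [0, 0, 0],
    [0, 0, 0]
  ],
  "roll": [0, 0, 0, 0, 0],
  "force": 25
}}

```text
time: 41.55
position: [0.5692, -0.0892, 0.1002]
tool_rot: [1.908, 0.553, -1.886]
ft_force: [4.8, -3.0, -1.1]
grip_width: 0.111
```

>>> {"method": "jog_arm", "body": {
  "claw": [8, 8, 8, 8],
  "xyz": [
    [0, 0, 0],
    [0.1, 0, 0],
    [0.1, 0, 0],
    [0.1, 0, 0]
  ],
  "roll": [3, 6, 8, 9]
}}

```text
time: 41.95
position: [0.5694, -0.0894, 0.1001]
tool_rot: [2.005, 0.414, -1.981]
ft_force: [3.7, -1.5, -3.6]
grip_width: 0.112
```

```bash
python3 -c "
from h import *
feel(4);go(None,0)"
```

```text
t 42.15 Mz [0.122 0.071 0.077 0.043] mean 0.078 F [ 3.24 -1.6  -3.43] jt7 [-0.049 -0.125 -0.173 -0.086] jaw [-66.4 -66.4 -66.3 -66.3]
t 42.15 pos [ 0.5694 -0.0895  0.1001] tilt [ 0.012 -0.    -1.   ] jaw -66.3 q7 -39.3 grip 9.6
F [ 2.58 -1.58 -4.8 ] M [-0.396 -0.395  0.018] jt7 -0.057
```

>>> {"method": "jog_arm", "body": {
  "claw": [8, 8, 8, 8],
  "xyz": [
    [0, 0, 0],
    [0.1, 0, 0],
    [0.2, 0, 0],
    [0.2, 0, 0]
  ],
  "roll": [3, 6, 7, 8]
}}

```text
time: 42.55
position: [0.5695, -0.0896, 0.1001]
tool_rot: [2.086, 0.284, -2.061]
ft_force: [2.4, -2.1, -2.0]
grip_width: 0.113
```

```bash
python3 -c "
from h import *
feel(4)"
```

```text
t 42.75 Mz [0.174 0.222 0.162 0.169] mean 0.182 F [ 1.84 -1.73 -2.13] jt7 [-0.023 -0.17  -0.25  -0.172] jaw [-74.3 -74.3 -74.3 -74.3]
```

>>> {"method": "jog_arm", "body": {
  "claw": [8, 8, 8],
  "xyz": [
    [0, 0, 0],
    [0, 0, 0],
    [0, 0, 0]
  ],
  "roll": [1.5, 3, 4]
}}

```text
time: 43.05
position: [0.5695, -0.0897, 0.1]
tool_rot: [2.126, 0.213, -2.101]
ft_force: [1.7, -1.4, -3.8]
grip_width: 0.109
```

```bash
python3 -c "
from h import *
feel(4)"
```

```text
t 43.25 Mz [0.19  0.169 0.147 0.175] mean 0.17 F [ 2.05 -2.04 -3.18] jt7 [-0.112 -0.239 -0.3   -0.21 ] jaw [-78.4 -78.4 -78.3 -78.3]
```

>>> {"method": "jog_arm", "body": {
  "claw": [30, 30, 30, 30, 30],
  "xyz": [
    [0, 0, 0],
    [0, 0, 0],
    [0, 0, 0],
    [-40, 0, 0],
    [-60, 0, 0]
  ],
  "roll": [0, 0, 0, 0, 0]
}}

```text
time: 43.75
position: [0.5692, -0.09, 0.1619]
tool_rot: [2.127, 0.214, -2.099]
ft_force: [0.5, 0.4, 0.1]
grip_width: 0.332
```

```bash
python3 -c "
from h import *
go((.6005,.024),.16,-81.5)"
```

```text
t 43.75 pos [ 0.5692 -0.09    0.1619] tilt [ 0.013 -0.001 -1.   ] jaw -78.3 q7 -54.3 grip 28.9
F [0.45 0.4  0.13] M [-0.034  0.148  0.046] jt7 0.142
shift mm [   2.3 -105.3  -53.7] roll 3.2
```

>>> {"method": "jog_arm", "body": {
  "claw": [30, 30, 30, 30, 30],
  "xyz": [
    [0, -105, -54],
    [0, -105, -54],
    [0, -105, -54],
    [0, -105, -54],
    [0, -105, -54]
  ],
  "roll": [3, 3, 3, 3, 3]
}}

```text
time: 44.25
position: [0.6004, 0.0231, 0.1622]
tool_rot: [2.154, 0.16, -2.127]
ft_force: [0.1, -0.5, 0.3]
grip_width: 0.339
```

```bash
python3 -c "
from h import *
go((.6003,.024),.0985,-81.5)"
```

```text
t 44.25 pos [0.6004 0.0231 0.1622] tilt [ 0.013 -0.002 -1.   ] jaw -81.3 q7 -66.8 grip 29.5
F [ 0.09 -0.55  0.29] M [-0.104  0.168 -0.069] jt7 -0.009
shift mm [63.7 -1.2  0.8] roll 0.2
```

>>> {"method": "jog_arm", "body": {
  "claw": [30, 30, 30, 30],
  "xyz": [
    [25, -1, 1],
    [64, -1, 1],
    [64, -1, 1],
    [64, -1, 1]
  ],
  "roll": [0, 0, 0, 0]
}}

```text
time: 44.65
position: [0.5995, 0.0217, 0.0985]
tool_rot: [2.154, 0.156, -2.13]
ft_force: [-0.6, 0.5, 0.4]
grip_width: 0.344
```

>>> {"method": "jog_arm", "body": {
  "claw": [8, 8, 8, 8, 8],
  "xyz": [
    [0, 0, 0],
    [0, 0, 0],
    [0, 0, 0],
    [0, 0, 0],
    [0, 0, 0]
  ],
  "roll": [0, 0, 0, 0, 0],
  "force": 25
}}

```text
time: 45.15
position: [0.6001, 0.0238, 0.0995]
tool_rot: [2.156, 0.161, -2.129]
ft_force: [-1.0, 5.3, 5.8]
grip_width: 0.11
```

>>> {"method": "jog_arm", "body": {
  "claw": [8, 8, 8],
  "xyz": [
    [0, 0, 0],
    [0, 0, 0],
    [0, 0, 0]
  ],
  "roll": [0.7, 1.4, 2]
}}

```text
time: 45.45
position: [0.6001, 0.0239, 0.0995]
tool_rot: [2.175, 0.124, -2.148]
ft_force: [0.2, 2.6, 1.7]
grip_width: 0.109
```

```bash
python3 -c "
from h import *
feel(4);go(None,0)"
```

```text
t 45.65 Mz [0.222 0.199 0.254 0.268] mean 0.236 F [-0.38  1.76  1.79] jt7 [-0.14  -0.227 -0.272 -0.224] jaw [-83.4 -83.4 -83.4 -83.3]
t 45.65 pos [0.6001 0.0239 0.0995] tilt [ 0.012 -0.    -1.   ] jaw -83.3 q7 -66.1 grip 9.7
F [-1.04  1.75  2.23] M [0.413 0.331 0.154] jt7 -0.206
```

>>> {"method": "jog_arm", "body": {
  "claw": [30, 30, 30, 30, 30],
  "xyz": [
    [0, 0, 0],
    [0, 0, 0],
    [0, 0, 0],
    [-40, 0, 0],
    [-60, 0, 0]
  ],
  "roll": [0, 0, 0, 0, 0]
}}

```text
time: 46.15
position: [0.6001, 0.023, 0.1614]
tool_rot: [2.176, 0.123, -2.146]
ft_force: [1.1, 0.6, 1.0]
grip_width: 0.336
```

```bash
python3 -c "
from h import *
go((.4540,-.0573),.16,-42.1)"
```

```text
t 46.15 pos [0.6001 0.023  0.1614] tilt [ 0.014 -0.001 -1.   ] jaw -83.4 q7 -68.9 grip 29.3
F [1.12 0.55 0.98] M [-0.022  0.107 -0.016] jt7 0.112
shift mm [ -0.6  63.  154.3] roll -41.3
```

>>> {"method": "jog_arm", "body": {
  "claw": [30, 30, 30, 30, 30],
  "xyz": [
    [0, 63, 154],
    [0, 63, 154],
    [0, 63, 154],
    [0, 63, 154],
    [0, 63, 154]
  ],
  "roll": [-8.5, -17, -25.5, -34, -41.5]
}}

```text
time: 46.65
position: [0.4514, -0.0592, 0.159]
tool_rot: [1.766, 0.748, -1.732]
ft_force: [0.1, -0.2, -0.8]
grip_width: 0.34
```

```bash
python3 -c "
from h import *
go((.4540,-.0573),.0985,-42.1)"
```

```text
t 46.65 pos [ 0.4514 -0.0592  0.159 ] tilt [ 0.015  0.011 -1.   ] jaw -43.9 q7 -51.8 grip 29.6
F [ 0.14 -0.24 -0.78] M [-0.09   0.112  0.005] jt7 -2.026
shift mm [60.5  0.3 -2.1] roll -1.8
```

>>> {"method": "jog_arm", "body": {
  "claw": [30, 30, 30, 30, 30],
  "xyz": [
    [5, 0, -2],
    [25, 0, -2],
    [61, 0, -2],
    [61, 0, -2],
    [61, 0, -2]
  ],
  "roll": [-2, -2, -2, -2, -2]
}}

```text
time: 47.15
position: [0.4531, -0.0582, 0.0981]
tool_rot: [1.74, 0.77, -1.712]
ft_force: [1.5, -0.3, 0.6]
grip_width: 0.342
```

>>> {"method": "jog_arm", "body": {
  "claw": [8, 8, 8, 8, 8],
  "xyz": [
    [0, 0, 0],
    [0, 0, 0],
    [0, 0, 0],
    [0, 0, 0],
    [0, 0, 0]
  ],
  "roll": [0, 0, 0, 0, 0],
  "force": 25
}}

```text
time: 47.65
position: [0.4536, -0.0579, 0.0987]
tool_rot: [1.742, 0.771, -1.711]
ft_force: [-1.1, 0.6, 5.3]
grip_width: 0.112
```

>>> {"method": "jog_arm", "body": {
  "claw": [8, 8, 8],
  "xyz": [
    [0, 0, 0],
    [0, 0, 0],
    [0, 0, 0]
  ],
  "roll": [0.5, 1, 1.2]
}}

```text
time: 47.95
position: [0.4536, -0.0578, 0.0987]
tool_rot: [1.756, 0.756, -1.725]
ft_force: [-1.0, -0.9, 1.5]
grip_width: 0.118
```

```bash
python3 -c "
from h import *
feel(4);go(None,0)"
```

```text
t 48.15 Mz [0.209 0.238 0.195 0.178] mean 0.205 F [-0.77 -0.52  1.31] jt7 [-0.243 -0.236 -0.245 -0.225] jaw [-43.2 -43.2 -43.2 -43.2]
t 48.15 pos [ 0.4535 -0.0578  0.0987] tilt [ 0.014  0.009 -1.   ] jaw -43.2 q7 -41.4 grip 9.9
F [-0.74 -0.74  1.71] M [0.041 0.205 0.201] jt7 -0.219
```

>>> {"method": "jog_arm", "body": {
  "claw": [8, 8, 8],
  "xyz": [
    [0, 0, 0],
    [0, 0, 0],
    [0, 0, 0]
  ],
  "roll": [0.8, 1.6, 2.2]
}}

```text
time: 48.45
position: [0.4535, -0.0578, 0.0987]
tool_rot: [1.781, 0.727, -1.751]
ft_force: [-0.9, -0.6, 1.2]
grip_width: 0.114
```

```bash
python3 -c "
from h import *
feel(3)"
```

```text
t 48.6 Mz [0.313 0.247 0.213] mean 0.258 F [-0.56 -0.5   1.02] jt7 [-0.175 -0.263 -0.311] jaw [-45.4 -45.5 -45.4]
```

>>> {"method": "jog_arm", "body": {
  "claw": [30, 30, 30, 30, 30],
  "xyz": [
    [0, 0, 0],
    [0, 0, 0],
    [0, 0, 0],
    [-40, 0, 0],
    [-60, 0, 0]
  ],
  "roll": [0, 0, 0, 0, 0]
}}

```text
time: 49.1
position: [0.4535, -0.0589, 0.1606]
tool_rot: [1.783, 0.726, -1.749]
ft_force: [-0.1, 0.6, 1.0]
grip_width: 0.34
```

```bash
python3 -c "
from h import *
go((.4868,.0570),.16,-64.2)"
```

```text
t 49.1 pos [ 0.4535 -0.0589  0.1606] tilt [ 0.016  0.009 -1.   ] jaw -45.4 q7 -51.4 grip 29.5
F [-0.13  0.59  1.04] M [-0.068  0.053 -0.029] jt7 -0.211
shift mm [   2.1  -59.3 -105. ] roll 18.8
```

>>> {"method": "jog_arm", "body": {
  "claw": [30, 30, 30, 30, 30],
  "xyz": [
    [0, -59, -105],
    [0, -59, -105],
    [0, -59, -105],
    [0, -59, -105],
    [0, -59, -105]
  ],
  "roll": [8, 16, 19, 19, 19]
}}

```text
time: 49.6
position: [0.4867, 0.0561, 0.1619]
tool_rot: [1.991, 0.453, -1.959]
ft_force: [0.5, -0.6, -0.0]
grip_width: 0.346
```

```bash
python3 -c "
from h import *
go((.4868,.0570),.0985,-64.2)"
```

```text
t 49.6 pos [0.4867 0.0561 0.1619] tilt [ 0.015  0.007 -1.   ] jaw -64.4 q7 -74.4 grip 30.1
F [ 0.49 -0.61 -0.01] M [-0.117  0.156  0.043] jt7 -0.034
shift mm [63.4 -0.8  0.6] roll -0.2
```

>>> {"method": "jog_arm", "body": {
  "claw": [30, 30, 30, 30],
  "xyz": [
    [25, -1, 0.5],
    [63, -1, 0.5],
    [63, -1, 0.5],
    [63, -1, 0.5]
  ],
  "roll": [0, 0, 0, 0]
}}

```text
time: 50.0
position: [0.4864, 0.0556, 0.0991]
tool_rot: [1.991, 0.45, -1.961]
ft_force: [1.0, -0.7, 0.6]
grip_width: 0.346
```

>>> {"method": "jog_arm", "body": {
  "claw": [8, 8, 8, 8, 8],
  "xyz": [
    [0, 0, 0],
    [0, 0, 0],
    [0, 0, 0],
    [0, 0, 0],
    [0, 0, 0]
  ],
  "roll": [0, 0, 0, 0, 0],
  "force": 25
}}

```text
time: 50.5
position: [0.4867, 0.0568, 0.1]
tool_rot: [1.992, 0.453, -1.96]
ft_force: [-3.1, 2.5, 6.5]
grip_width: 0.112
```

>>> {"method": "jog_arm", "body": {
  "claw": [8, 8, 8],
  "xyz": [
    [0, 0, 0],
    [0, 0, 0],
    [0, 0, 0]
  ],
  "roll": [1, 2, 3]
}}

```text
time: 50.8
position: [0.4866, 0.0568, 0.1]
tool_rot: [2.024, 0.404, -1.992]
ft_force: [-1.7, 1.1, 1.7]
grip_width: 0.112
```

```bash
python3 -c "
from h import *
feel(4);go(None,0)"
```

```text
t 51.0 Mz [0.247 0.298 0.215 0.266] mean 0.256 F [-0.84  1.15  1.59] jt7 [-0.09  -0.266 -0.364 -0.279] jaw [-67.5 -67.5 -67.5 -67.4]
t 51.0 pos [0.4866 0.0569 0.1   ] tilt [ 0.014  0.008 -1.   ] jaw -67.4 q7 -71.1 grip 9.5
F [-1.49  0.76  1.58] M [0.157 0.408 0.277] jt7 -0.246
```

Nut2 reads about 0.26. Nut4 is next.

>>> {"method": "jog_arm", "body": {
  "claw": [30, 30, 30, 30, 30],
  "xyz": [
    [0, 0, 0],
    [0, 0, 0],
    [0, 0, 0],
    [-40, 0, 0],
    [-60, 0, 0]
  ],
  "roll": [0, 0, 0, 0, 0]
}}

```text
time: 51.5
position: [0.4866, 0.0557, 0.1616]
tool_rot: [2.025, 0.403, -1.99]
ft_force: [0.7, 0.6, 0.0]
grip_width: 0.335
```

```bash
python3 -c "
from h import *
go((.5688,-.0875),.16,-78.3)"
```

```text
t 51.5 pos [0.4866 0.0557 0.1616] tilt [ 0.016  0.007 -1.   ] jaw -67.5 q7 -77.7 grip 29.2
F [0.7  0.61 0.01] M [-0.056  0.146 -0.054] jt7 0.128
shift mm [  1.9 163.7 -21.1] roll 10.8
```

>>> {"method": "jog_arm", "body": {
  "claw": [30, 30, 30, 30, 30],
  "xyz": [
    [0, 164, -21],
    [0, 164, -21],
    [0, 164, -21],
    [0, 164, -21],
    [0, 164, -21]
  ],
  "roll": [8, 11, 11, 11, 11]
}}

```text
time: 52.0
position: [0.569, -0.0924, 0.1617]
tool_rot: [2.137, 0.208, -2.103]
ft_force: [0.3, -0.4, 1.2]
grip_width: 0.346
```

```bash
python3 -c "
from h import *
go((.5685,-.0885),.0985,-78.3)"
```

```text
t 52.0 pos [ 0.569  -0.0924  0.1617] tilt [ 0.016  0.003 -1.   ] jaw -78.9 q7 -56.3 grip 30.1
F [ 0.28 -0.4   1.16] M [-0.051  0.196 -0.036] jt7 0.306
shift mm [63.2 -3.9  0.8] roll -0.6
```

>>> {"method": "jog_arm", "body": {
  "claw": [30, 30, 30, 30, 30],
  "xyz": [
    [5, -4, 2],
    [25, -4, 2],
    [63, -4, 2],
    [63, -4, 2],
    [63, -4, 2]
  ],
  "roll": [-0.6, -0.6, -0.6, -0.6, -0.6]
}}

```text
time: 52.5
position: [0.5666, -0.087, 0.0987]
tool_rot: [2.129, 0.222, -2.098]
ft_force: [-1.3, 0.5, -0.2]
grip_width: 0.351
```

>>> {"method": "jog_arm", "body": {
  "claw": [8, 8, 8, 8, 8],
  "xyz": [
    [0, 0, 0],
    [0, 0, 0],
    [0, 0, 0],
    [0, 0, 0],
    [0, 0, 0]
  ],
  "roll": [0, 0, 0, 0, 0],
  "force": 25
}}

```text
time: 53.0
position: [0.5681, -0.0899, 0.1001]
tool_rot: [2.132, 0.216, -2.093]
ft_force: [3.2, -5.1, -0.5]
grip_width: 0.108
```

>>> {"method": "jog_arm", "body": {
  "claw": [8, 8, 8],
  "xyz": [
    [0, 0, 0],
    [0, 0, 0],
    [0, 0, 0]
  ],
  "roll": [1, 2, 3]
}}

```text
time: 53.3
position: [0.5682, -0.0899, 0.1001]
tool_rot: [2.162, 0.161, -2.122]
ft_force: [1.7, -1.7, -2.0]
grip_width: 0.114
```

```bash
python3 -c "
from h import *
feel(4);go(None,0)"
```

```text
t 53.5 Mz [0.26  0.248 0.215 0.266] mean 0.247 F [ 1.15 -2.07 -2.18] jt7 [-0.095 -0.251 -0.326 -0.245] jaw [-81.3 -81.3 -81.3 -81.2]
t 53.5 pos [ 0.5682 -0.0899  0.1001] tilt [ 0.019 -0.    -1.   ] jaw -81.2 q7 -55.7 grip 9.6
F [ 1.18 -2.09 -1.93] M [-0.407 -0.09   0.206] jt7 -0.216
```

>>> {"method": "jog_arm", "body": {
  "claw": [30, 30, 30, 30, 30],
  "xyz": [
    [0, 0, 0],
    [0, 0, 0],
    [0, 0, 0],
    [-40, 0, 0],
    [-80, 0, 0]
  ],
  "roll": [0, 0, 0, 0, 0]
}}

```text
time: 54.0
position: [0.5656, -0.0897, 0.1802]
tool_rot: [2.158, 0.162, -2.125]
ft_force: [0.6, 1.1, 1.4]
grip_width: 0.339
```

>>> {"method": "jog_arm", "body": {
  "claw": [30, 30, 30, 30],
  "xyz": [
    [-50, 0, 0],
    [-80, 0, 0],
    [-80, 0, 0],
    [-80, 0, 0]
  ],
  "roll": [0, 0, 0, 0]
}}

```text
time: 54.4
position: [0.5645, -0.0894, 0.2605]
tool_rot: [2.159, 0.163, -2.124]
ft_force: [-0.1, -0.3, -0.7]
grip_width: 0.345
```

```bash
python3 -c "
from h import *
im,d=get_image('side');cv2.imwrite('pics/v4.png',im[:,:,::-1]);go(None,0)"
```

```text
t 54.45 pos [ 0.5638 -0.0892  0.2594] tilt [ 0.014  0.    -1.   ] jaw -81.2 q7 -63.9 grip 29.7
F [-0.33 -0.37 -0.66] M [-0.035  0.17  -0.037] jt7 -0.004
```

View pics/v4.png

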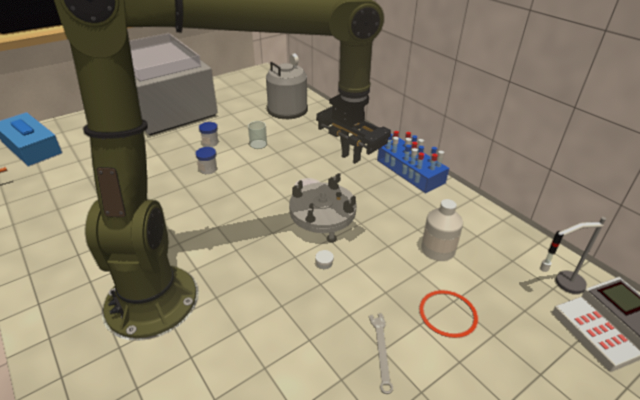

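The gripper is clear above the holder (fingers at about (352,150)), the cover at about (322,205) looks level, and the bystanders stand where they were.

```bash
python3 -c "
from bench import *
print(order.close_job())"
```

```text
the job is handed in; nothing more can be done
None
```

I tightened all four wing nuts crosswise (1‑3‑2‑4) and handed the job in at about 54.5 s. Each nut got about 160° on a first pass, then was turned until it firmed up, then got a small trim of 2–7°.

| Nut | Total turn | Last torque reading while held |
|---|---|---|
| nut1 | about 211° | about 0.23 N m |
| nut2 | about 201° | about 0.26 N m |
| nut3 | about 173° | about 0.26 N m |
| nut4 | about 184° | about 0.25 N m |

- **Torque readings:** the resting wrist moment and the joint‑7 torque agreed within about 0.03–0.05 N m. Settling peaks in joint 7 reached about 0.36 N m, under the 0.4 limit. While the nuts were still loose, the resting readings changed sign, so I judged firmness from the rise at the end.
- **Not checked:** I didn't measure the metal‑to‑metal seating or the cover's height. They are inferred from the torque climb at each nut. nut1 and nut3 were not felt again after the last trim of nut2 and nut4, so they may have lost a little load.
- **Last picture:** the gripper is clear of everything, the cover looks level, and by eye everything else on the bench is where it was.

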